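# Set a sample bar to the red flip stop on a laboratory cut-off saw

### The job

Set the epoxy bar up for its next cut: flip the red length stop on the saw's fence all the way down, then slide the bar, white-banded end first, until it lies flat and flush along the fence with that end pressed snugly for a moment against the end of the red stop's adjusting screw. Push with feeling: the stop is only clamped to the fence by friction and must not be shifted. Leave the yellow stop up and in its place and the things around the saw where they are.

Things in the scene. Friction and masses are not known exactly. Their poses are not given: they have to be found in the camera images.
- saw: Bench-top cut-off saw, fixed. Frame: z up, +y = feed direction along the fence towards the stops; origin on the bench under the fence's working face at the blade line (dark kerf). Flat aluminium table, top at z = 20 mm, x -120 to 240, y -340 to 220 mm. Parked saw unit behind the fence: x 100 to 235, y -130 to 75, up to z = 170 mm; switch box x 130 to 220, y 120 to 210, up to z = 90 mm.
- fence (a point): Top edge of the steel fence's working face, at the blade line; axes as the saw's. The working face (what the bar lies flush against) is the plane x = 0 of this frame and looks to -x, the robot's side. The fence is 26 mm thick (x 0 to 26), runs from y = -330 to 210 mm and stands 32 mm above the saw table.
- bar: The stock: amber epoxy bar, 36 wide (x) x 240 long (y) x 22 mm high, about 0.23 kg, white band round its leading (+y) end. Starts loose, flat on the saw table in front of the fence, with 26 to 40 mm between its middle and the fence, up to 0.13 rad askew, short of both stops. Origin at the centre of its underside.
- bar_lead (a point): Centre of the bar's leading (white-banded, +y) end face, 11 mm above its underside; axes as the bar's.
- bar_tail (a point): Centre of the bar's trailing (-y) end face, 11 mm above its underside. It may be pushed here.
- flag_red (a joint): Angle (rad) of the red stop's flag about its hinge, whose pin runs along the saw's y axis: 0 = fully down across the bar's path (hard stop); grows as the flag swings up and back over the fence, to 2.5. Starts at 1.9 to 2.4. Stiff hinge (0.05 N m friction): stays at any angle it is left.
- red_hinge (a point): Centre of the red stop's hinge pin, saw x = +13 mm, 69 mm above the bench, on an aluminium block (26 x 36 mm, 26 mm high) clamped on the fence top. The clamp holds against about 8 N along the fence, then slides. Either stop may be the one nearer to the bar; block centres are 80 mm or more apart.
- red_corner (a point): Free end of the red flag's arm, top edge: when down 48 mm in front (-x) of the hinge and 6 mm above it; swings with the flag. The flag is a plate 10 mm thick (along y, centred on the hinge). When down: arm 12 mm high from 8 mm behind to 48 mm in front of the hinge; blade 16 to 48 mm in front, reaching 44 mm below the hinge (5 mm above the table).
- flag_yellow (a joint): Angle (rad) of the yellow stop's flag; same shape and sense as the red one. Starts raised, 1.9 to 2.4, and is to stay up. The bar passes under a raised flag with room to spare.
- yellow_hinge (a point): Centre of the yellow stop's hinge pin, placed as the red one's.
- bottle: White plastic bottle with blue cap, 68 mm diameter, 160 mm high, standing on the bench left of the saw; origin at the centre of its base. Bystander.
- jar: Amber jar with black lid, 54 mm diameter, 60 mm high, standing on the saw's table behind the fence, beside the motor; origin at the centre of its base. Bystander.
- offcuts: Open blue plastic tray for offcuts, 120 x 160 x 45 mm, on the bench left of the saw; origin at the centre of its base. Bystander.
- wrench: Steel wrench, 150 mm long, lying on the bench to the right (-y) of the saw. Bystander.
- stop_red: The red flip stop with all it carries (block, flag, screw). Origin on the top edge of the fence's working face, where the stop is set; axes as the saw's. Part screw_red_c0, named in the rules, is the screw's 44 mm shank: its centre lies 22 mm behind the end that the bar must meet.
- red_screw (a point): Where the axis of the red stop's steel adjusting screw (8 mm diameter, along y) leaves the flag's -y face: when down 31 mm in front of, 32 mm below and 5 mm to -y of the hinge. The screw's flat end, which the bar must meet, stands 3 to 29 mm further to -y, set differently each time and not measured: find it by feel. A brass head sits on the +y side.
Things that resemble listed ones, but are neither listed nor needed, are in the scene too. Of the things like the bar, leave any that is turquoise; of the rest the larger one is meant.

How it is judged:
On the way, in this order (a step that is already met when the one before it is completed fails the run):
1. the red flag is fully down (value of joint flag_red below 0.06 rad), for 0.2 s.
2. the bar is pressed against the red stop with at least 3 N (contact force between bar and stop_red above 3 N and value of joint flag_red below 0.06 rad), for 0.3 s.
At the end, for the whole second after the job is handed in: The red flag is fully down (within 0.06 rad); the bar lies flat on the table at rest, both ends within 2 mm of flush with the fence, its leading end within 1.5 mm of the end of the red stop's screw; the yellow flag is still up (above 1.6 rad) (value of joint flag_red below 0.06 rad and y of screw_red_c0 in the frame of bar_lead between 0.02 and 0.0235 m and x of each of bar_lead, bar_tail in the frame of saw above -0.02 m and z of bar in the frame of saw below 0.0215 m and angle between bar's own z axis and vertical below 0.03 rad and value of joint flag_yellow above 1.6 rad and linear speed of bar below 0.005 m/s); the robot touches nothing.
It fails at once if the red stop is shifted more than 1.5 mm along the fence (distance of red_hinge from where it was at the start of the episode above 0.0015 m).
It fails at once if the yellow stop is shifted more than 2 mm (distance of yellow_hinge from where it was at the start of the episode above 0.002 m).
It fails at once if the yellow flag is flipped down (value of joint flag_yellow below 1.6 rad).
It fails at once if a bystander is moved more than 15 mm (distance of any of bottle, jar, offcuts, wrench from where it was at the start of the episode above 0.015 m).
It also fails if it takes over 67 s, if anything falls off the work surface, if the arm or the gripper's body presses on something with over 40 N, if the wrist force passes 120 N, or if a joint passes its speed limit or range.

### The arm

A 7-joint arm with a two-finger parallel gripper is mounted at the origin on the work surface. World frame = base frame: x ahead of the robot, y to its left, z up, the work surface at z = 0. Lengths are in m, angles in rad, forces in N, time in s.
With the tool pointing down it reaches from about 0.4 to 0.875 m from the base axis. Payload 19.3 kg.
Tool frame: the origin (TCP) lies at the very end of the fingers, on their centre line; the grasp point (between the pads) lies 19 mm behind it; y points along the fingers, x is the direction in which the jaws open and shut, and the axes are right-handed (so a half turn about y gives the same grasp; the last joint's range is limited). The gripper opens to 85 mm and grips with 20 to 120 N. Pads are 22 mm wide; open, the fingers measure 114 mm over their backs; the gripper's body (76 mm by 85 mm) begins 54 mm behind the grasp point. The pads swing forward as they close: fully open they stand 13 mm farther back than shut.
Start: joints at [1.204, 0.521, -0.036, 1.599, 0.021, 1.021, -0.113], TCP at [0.183, -0.598, 0.231] pointing down, gripper open.
Joint ranges: [-2.91, 2.91], [-0.3, 2.13], [-1.5, 1.42], [0.17, 2.43], [-1.26, 4.41], [0.16, 1.93], [-2.52, 2.52]. Speed limits (rad/s): [1.89, 1.89, 2.39, 2.39, 3.01, 3.01, 3.01].

### API

Orientations are given as [roll, pitch, yaw] about the fixed x, y, z axes, in that order (R = Rz(yaw) Ry(pitch) Rx(roll)).
In Python, from workcell import bot gives the robot as it stands. The module is installed in compiled form; this text tells all that it offers.
- The arm moves only by the shell command python3 -m crank 'ROWS' [FORCE]. ROWS is JSON, a list of rows, each an object of numbers: "hand": the closure, from 0 (fully open) to 1 (shut); "dx", "dy", "dz": the shift along the tool's x, y, z in mm; "yaw": the turn about the tool's y in rad. In form: [{"hand": .., "dx": .., "dy": .., "dz": .., "yaw": ..}, ...]. A call has 1 to 12 rows; each row is the pose to reach, as a shift and turn from the pose commanded when the call began, along the tool's axes at that moment; what a row does not reach only later rows make up. A row lasts 1/12 s, in which the tool goes at most 41.7 mm and 7.16 degrees, less where a joint would pass 70% of its speed; a pose out of reach is approached as far as the arm can. A call with a gripper value outside its range is refused whole. The fingers move at their own pace and stop on an object; FORCE is the grip in N (left out, the last holds). Time passes only in rows, so rows that repeat a pose let the fingers close. It gives the time, the measured TCP pose, the force and the opening at its end, in the units of the state.
- bot.observe(): the state, without advancing time (a new reading comes with each control period).
- bot.grab_frame(name): name is "side" or "top"; returns the picture (420x560x3 uint8, red, green, blue); there is no depth.
- bot.camera_info(name): a dict with "fx", "fy", "cx", "cy" (pixels), "dist" ([k1, k2, p1, p2, k3] as OpenCV has them; the pictures are not rectified), "rvec" (rotation vector, rad) and "tvec" (3), from world to camera coordinates, as OpenCV has them. Camera axes: x right, y down, z forward; pixel columns grow to the right and rows downward; lengths in m; the calibration is good to about 2 mm. A picture is of the moment at which its call begins. camera_info takes no time and is no camera call.
- bot.job_done(): hands the job in, once; it reports no verdict.
The state is a dict: "clock": time; "qpos": joint angles; "qd": joint speeds; "joint_efforts": joint torques, N m; "position": TCP position; "tool_rot": TCP orientation; "force": force on the tool from outside, world axes, zero at the start; "moment": the same for the moment, N m; "grip_width": finger opening in m.
Only numpy, scipy, OpenCV 4.12 (cv2) and the standard library are available. Lean on these libraries where they do the work, as an engineer would, in place of code of your own. Each camera call takes 0.05 s, during which the arm holds its last target.

## Working session

There is one attempt and no reset: what is moved stays moved. The work goes in short steps, Python scripts to look and compute and a shell command to move; the robot and the scene stay as the last step left them, time stands still between calls to the robot, and variables do not carry over. Pictures are saved under pics/ and viewed, and the job is handed in when it is done.

```bash
mkdir -p pics; python3 - <<'E'
from workcell import bot
import cv2
print(bot.observe())
for n in("side","top"):
    print(n,bot.camera_info(n)); cv2.imwrite(f"pics/{n}0.png",bot.grab_frame(n)[:,:,::-1])
E
```

```text
{'clock': 0.0, 'qpos': array([ 1.20379096,  0.5220292 , -0.03632624,  1.60004561,  0.02121421,
        1.02112448, -0.1128041 ]), 'qd': array([ 0.00056824,  0.0020176 , -0.00025027,  0.00063153,  0.00125322,
        0.0010831 ,  0.0013145 ]), 'joint_efforts': array([-3.93237533e-04, -9.27106333e+01,  1.97987035e+00, -3.69921720e+01,
        1.77666609e-02,  8.33297730e-03,  5.64147069e-05]), 'position': array([ 0.18264058, -0.59733144,  0.23070283]), 'tool_rot': array([-1.57089858e+00,  1.21689975e-03, -1.27399799e+00]), 'force': array([-0.41244031, -0.09935706,  1.49756813]), 'moment': array([0.02956315, 0.05868364, 0.03573774]), 'grip_width': 0.08511894377698517}
side {'fx': 401.4012271120232, 'fy': 401.4012271120232, 'cx': 280.16187644320195, 'cy': 213.68005199900813, 'dist': array([0.03158079, 0.        , 0.        , 0.        , 0.        ]), 'rvec': array([ 0.76853448, -2.56921671,  1.15756772]), 'tvec': array([0.41833217, 0.28875485, 1.0778495 ])}
top {'fx': 432.3225878560581, 'fy': 432.3225878560581, 'cx': 280.77686867135156, 'cy': 208.89106328650826, 'dist': array([-0.10674264,  0.        ,  0.        ,  0.        ,  0.        ]), 'rvec': array([ 2.16420901, -2.20371412,  0.10507113]), 'tvec': array([-0.05446505,  0.54616769,  1.37408874])}
```

View pics/side0.png

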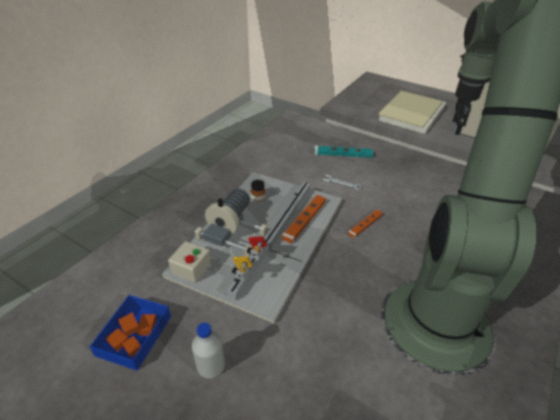

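View pics/top0.png

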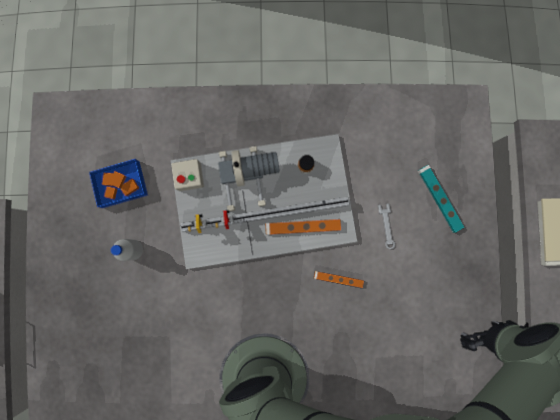

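```bash
cat > h.py <<'E'
from workcell import bot
import numpy as np, cv2
from scipy.spatial.transform import Rotation as Ro
def cam(n):
    c=bot.camera_info(n); K=np.array([[c['fx'],0,c['cx']],[0,c['fy'],c['cy']],[0,0,1]]); return K,c['dist'],c['rvec'],c['tvec']
def proj(n,P):
    K,d,r,t=cam(n); return cv2.projectPoints(np.array(P,float).reshape(-1,1,3),r,t,K,d)[0].reshape(-1,2)
def onz(n,uv,z):
    K,d,r,t=cam(n); p=cv2.undistortPoints(np.array(uv,float).reshape(-1,1,2),K,d).reshape(-1,2)
    R=cv2.Rodrigues(r)[0]; C=-R.T@t; D=np.c_[p,np.ones(len(p))]@R
    return C+D*((z-C[2])/D[:,2])[:,None]
def crop(im,x0,y0,x1,y1,s,fn):
    c=cv2.resize(im[y0:y1,x0:x1],None,fx=s,fy=s,interpolation=cv2.INTER_CUBIC)
    for x in range((x0+9)//10*10,x1,10): cv2.putText(c,str(x),((x-x0)*s,8),0,.3,(0,255,255),1); cv2.line(c,((x-x0)*s,10),((x-x0)*s,14),(0,255,255),1)
    for y in range((y0+9)//10*10,y1,10): cv2.putText(c,str(y),(0,(y-y0)*s+3),0,.3,(0,255,255),1)
    cv2.imwrite(fn,c)
E
python3 - <<'E'
from h import *
t=cv2.imread("pics/top0.png"); s=cv2.imread("pics/side0.png")
crop(t,165,130,365,275,4,"pics/t0c.png"); crop(s,160,165,350,325,4,"pics/s0c.png")
E
```

```text
(no output)
```

View pics/t0c.png

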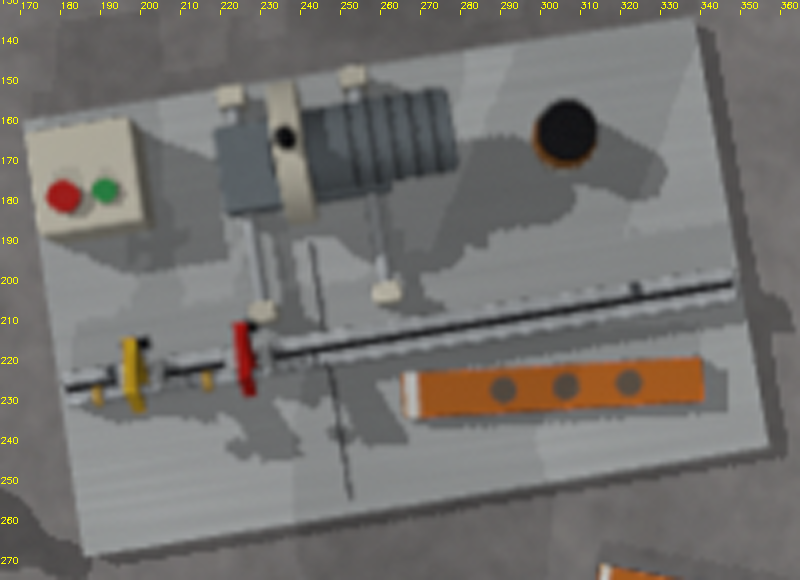

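View pics/s0c.png

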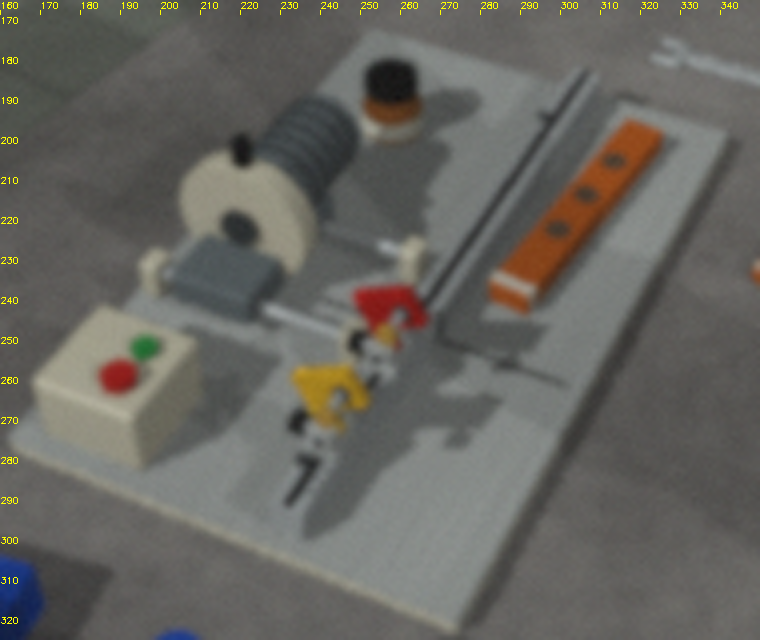

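```bash
cat >> h.py <<'E'
def sw(p,P):
    P=np.array(P,float).reshape(-1,3); c,s=np.cos(p[2]),np.sin(p[2])
    return P@np.array([[c,-s,0],[s,c,0],[0,0,1]]).T+[p[0],p[1],0]
def wsaw(p,W):
    W=np.array(W,float).reshape(-1,3)-[p[0],p[1],0]; c,s=np.cos(p[2]),np.sin(p[2]); return W@np.array([[c,-s,0],[s,c,0],[0,0,1]])
E
python3 - <<'E'
from h import *
from scipy.optimize import least_squares
L=np.array([[-.12,.22,.02],[-.12,-.34,.02],[.24,-.34,.02],[.24,.22,.02]])
T=np.array([[186,269],[357,241.5],[339,135.],[171,160]]);S=np.array([[274,321],[342,199],[252,173],[163,272]])
print(onz('top',T,.02)); print(onz('side',S,.02))
f=lambda p:np.r_[(proj('top',sw(p,L))-T).ravel(),(proj('side',sw(p,L))-S).ravel()]
r=least_squares(f,[.6,0,.1]);p=r.x;print(p,f(p).round(1).reshape(-1,2))
r2=least_squares(lambda p:f(p)[:8],[.6,0,.1]);print('top only',r2.x,np.round(r2.fun,1))
# bar top corners z=.042 : lead-fence side, lead-front, tail-front, tail-fence
B=np.array([[265.5,223.5],[267.5,234.3],[341,230.5],[340.5,219.5]])
print('bar saw top',wsaw(p,onz('top',B,.042)).round(4))
B=np.array([[284,231.5],[293.5,234.5],[326,197],[317,194.5]]) 
print('bar saw side',wsaw(p,onz('side',B,.042)).round(4))
E
```

```text
[[ 0.35666591  0.24418086  0.02      ]
 [ 0.43505704 -0.30925288  0.02      ]
 [ 0.78737953 -0.2616252   0.02      ]
 [ 0.71312576  0.29374034  0.02      ]]
[[ 0.35625345  0.2495938   0.02      ]
 [ 0.43189293 -0.30009714  0.02      ]
 [ 0.78832146 -0.24831292  0.02      ]
 [ 0.71559413  0.28986327  0.02      ]]
[0.50590837 0.04457937 0.13598893] [[-0.6 -0.2]
 [-0.2  0.6]
 [-0.6 -0.7]
 [-0.4 -0.2]
 [ 0.4 -1.1]
 [ 0.8 -1.4]
 [ 1.4 -1.6]
 [-0.9  1.4]]
top only [0.50548991 0.04301653 0.13674657] [-0.1  0.   0.3  0.6 -0.2 -0.7  0.  -0. ]
bar saw top [[-0.0161 -0.0576  0.042 ]
 [-0.051  -0.0587  0.042 ]
 [-0.0752 -0.2919  0.042 ]
 [-0.0403 -0.2961  0.042 ]]
bar saw side [[-0.0131 -0.0706  0.042 ]
 [-0.0456 -0.0714  0.042 ]
 [-0.0726 -0.2908  0.042 ]
 [-0.0394 -0.2899  0.042 ]]
```

```bash
python3 - <<'E'
from h import *
t=cv2.imread("pics/top0.png"); s=cv2.imread("pics/side0.png")
crop(t,180,195,260,255,10,"pics/t0d.png"); crop(s,220,225,290,295,8,"pics/s0d.png");crop(s,275,185,335,250,8,"pics/s0e.png")
E
```

```text
(no output)
```

View pics/t0d.png

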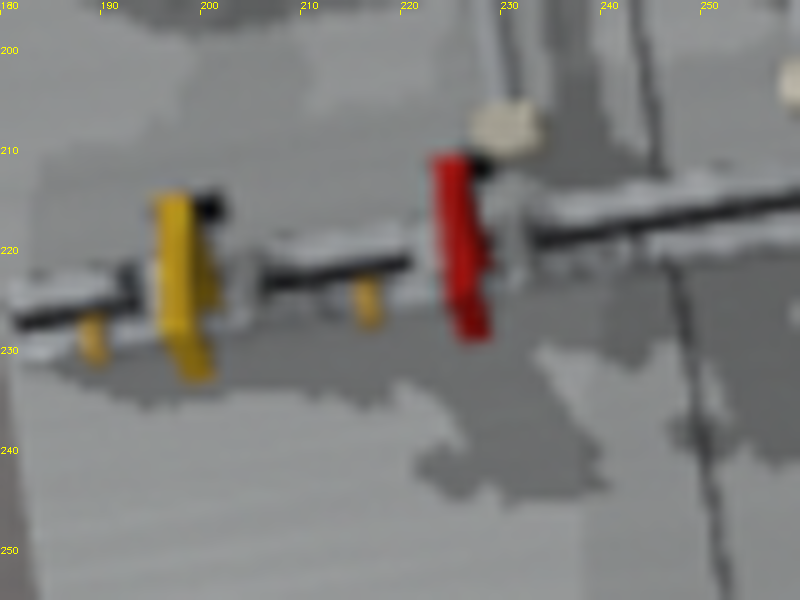

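View pics/s0d.png

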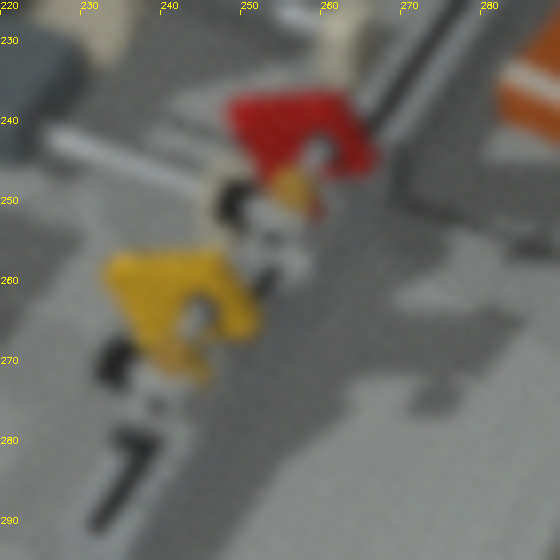

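View pics/s0e.png

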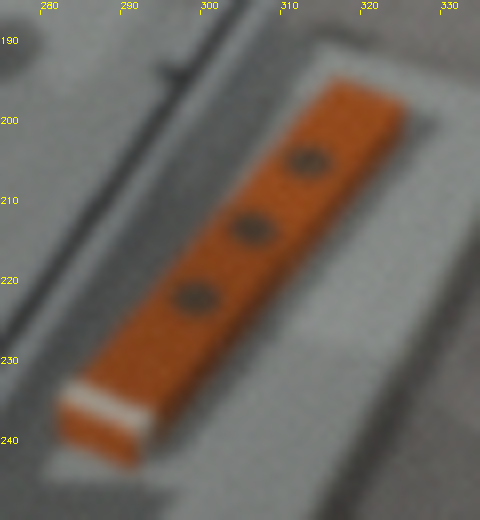

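```bash
cat >> h.py <<'E'
P0=[0.5057,0.0440,0.1363]
def tri(a,b):
    M=[];u=[]
    for n,x in(('top',a),('side',b)):
        K,d,r,t=cam(n); M.append(np.c_[cv2.Rodrigues(r)[0],t]); u.append(cv2.undistortPoints(np.array(x,float).reshape(-1,1,2),K,d).reshape(-1,2).T)
    X=cv2.triangulatePoints(M[0],M[1],u[0],u[1]); return (X[:3]/X[3]).T
def flag(th,hy,n=8):
    o=np.array([[8,6],[-48,6],[-48,-44],[-16,-44],[-16,-6],[8,-6]])/1000.
    c,s=np.cos(th),np.sin(th)
    # (-1,0)->( -c, s)
    x=o[:,0]*c+o[:,1]*s; z=-o[:,0]*s+o[:,1]*c
    return np.array([[.013+a,hy+e,.069+b] for e in(-.005,.005) for a,b in zip(x,z)])
E
python3 - <<'E'
from h import *
print('knob',wsaw(P0,tri([[261.5,203]],[[263,229]])))
print('jar',wsaw(P0,onz('top',[[306,163]],.06)))
for hy in (.03,.04,.05):
  print(hy,'hinge',proj('top',sw(P0,[.013,hy,.069])),proj('side',sw(P0,[.013,hy,.069])))
  for th in(1.9,2.2,2.4):
    f=sw(P0,flag(th,hy)); print(th,proj('top',f)[[1,2,7,8,4,5]].round(1).tolist(),proj('side',f)[[1,2,7,8]].round(1).tolist())
E
```

```text
knob [[ 0.05211225 -0.053894    0.03934855]]
jar [[ 0.15383513 -0.21374973  0.06      ]]
0.03 hinge [[236.32908634 218.21109682]] [[262.11746243 243.51163191]]
1.9 [[235.6, 210.1], [237.4, 225.3], [232.4, 210.6], [234.1, 225.9], [237.5, 217.8], [238.5, 220.7]] [[256.2, 229.7], [270.7, 230.7], [254.6, 231.9], [269.2, 232.9]]
2.2 [[235.3, 206.5], [236.4, 219.0], [232.1, 207.0], [233.0, 219.5], [237.2, 216.2], [238.4, 221.0]] [[252.7, 230.5], [264.8, 227.4], [251.0, 232.6], [263.2, 229.6]]
2.4 [[235.2, 204.7], [235.7, 214.7], [232.0, 205.2], [232.4, 215.2], [237.1, 215.2], [238.4, 221.1]] [[250.8, 231.6], [260.8, 226.0], [249.2, 233.7], [259.2, 228.2]]
0.04 hinge [[233.16307776 218.70064911]] [[260.57015998 245.71492362]]
1.9 [[232.4, 210.6], [234.1, 225.9], [229.1, 211.2], [230.8, 226.4], [234.2, 218.3], [235.3, 221.2]] [[254.6, 231.9], [269.2, 232.9], [252.9, 234.1], [267.6, 235.1]]
2.2 [[232.1, 207.0], [233.0, 219.5], [228.8, 207.5], [229.7, 220.0], [234.0, 216.7], [235.3, 221.5]] [[251.0, 232.6], [263.2, 229.6], [249.4, 234.8], [261.6, 231.8]]
2.4 [[232.0, 205.2], [232.4, 215.2], [228.8, 205.7], [229.1, 215.7], [233.9, 215.7], [235.2, 221.6]] [[249.2, 233.7], [259.2, 228.2], [247.6, 235.9], [257.5, 230.4]]
0.05 hinge [[229.99764092 219.19008388]] [[259.00479417 247.94394868]]
1.9 [[229.1, 211.2], [230.8, 226.4], [225.8, 211.7], [227.5, 226.9], [231.0, 218.8], [232.1, 221.7]] [[252.9, 234.1], [267.6, 235.1], [251.3, 236.3], [266.0, 237.4]]
2.2 [[228.8, 207.5], [229.7, 220.0], [225.6, 208.0], [226.4, 220.6], [230.8, 217.2], [232.1, 222.0]] [[249.4, 234.8], [261.6, 231.8], [247.8, 237.0], [260.0, 234.0]]
2.4 [[228.8, 205.7], [229.1, 215.7], [225.6, 206.2], [225.8, 216.2], [230.7, 216.2], [232.1, 222.1]] [[247.6, 235.9], [257.5, 230.4], [245.9, 238.1], [255.9, 232.6]]
```

```bash
cat >> h.py <<'E'
def fmask(n,th,hy,p,S=8,off=(0,0)):
    F=proj(n,sw(p,flag(th,hy)))+off
    m=np.zeros((420*S//4,560*S//4),np.uint8)
    x0,y0=(180,190)
    A=np.round((F-[x0,y0]+.5)*S).astype(int); m=np.zeros((100*S,120*S),np.uint8)
    for i in(0,6): cv2.fillPoly(m,[A[i:i+6]],1)
    for i in range(6):
        j=(i+1)%6; cv2.fillPoly(m,[A[[i,j,6+j,6+i]]],1)
    return cv2.resize(m.astype(np.float32),(120,100),interpolation=cv2.INTER_AREA)
def redm(im,col='r'):
    c=im[190:290,180:300].astype(float); b,g,r=c[...,0],c[...,1],c[...,2]
    return np.clip((r-1.5*np.maximum(g,b))/100,0,1) if col=='r' else np.clip((np.minimum(r,g*1.25)-2.2*b)/60,0,1)
def fitflag(t,s,p,col='r',th0=2.0,hy0=.057):
    from scipy.optimize import minimize
    T=redm(t,col);Sd=redm(s,col)
    def f(x):
        o1=(x[2],x[3]);o2=(x[4],x[5])
        return ((fmask('top',x[0],x[1],p,off=o1)-T)**2).sum()+((fmask('side',x[0],x[1],p,off=o2)-Sd)**2).sum()+.5*(x[2]**2+x[3]**2+x[4]**2+x[5]**2)
    best=None
    for th in th0:
        r=minimize(f,[th,hy0,0,0,0,0],method='Nelder-Mead',options=dict(initial_simplex=np.vstack([[th,hy0,0,0,0,0]]+[np.array([th,hy0,0,0,0,0])+d for d in np.diag([.15,.006,1,1,1,1])]),maxiter=400))
        if best is None or r.fun<best.fun: best=r
    return best.x.round(4),best.fun,T.sum(),Sd.sum()
E
python3 - <<'E'
from h import *
t=cv2.imread("pics/top0.png"); s=cv2.imread("pics/side0.png")
print(fitflag(t,s,P0,'r',(1.9,2.1,2.3)))
print(fitflag(t,s,P0,'y',(1.9,2.1,2.3),.15))
E
```

```text
(array([ 2.1219,  0.059 , -0.3399,  0.3996, -0.1245,  0.4875]), np.float64(171.21547877679296), np.float64(119.715), np.float64(178.905))Traceback (most recent call last):
  File "<stdin>", line 4, in <module>
  File "h.py", line 54, in fitflag
    r=minimize(f,[th,hy0,0,0,0,0],method='Nelder-Mead',options=dict(initial_simplex=np.vstack([[th,hy0,0,0,0,0]]+[np.array([th,hy0,0,0,0,0])+d for d in np.diag([.15,.006,1,1,1,1])]),maxiter=400))
    res = _minimize_neldermead(fun, x0, args, callback, bounds=bounds,
                               **options)
    fxe = func(xe)
    fx = function(np.copy(x), *(wrapper_args + args))
  File "h.py", line 51, in f
    return ((fmask('top',x[0],x[1],p,off=o1)-T)**2).sum()+((fmask('side',x[0],x[1],p,off=o2)-Sd)**2).sum()+.5*(x[2]**2+x[3]**2+x[4]**2+x[5]**2)
             ~~~~~^^^^^^^^^^^^^^^^^^^^^^^^^^
  File "h.py", line 35, in fmask
    F=proj(n,sw(p,flag(th,hy)))+off
      ~~~~^^^^^^^^^^^^^^^^^^^^^
  File "h.py", line 7, in proj
    K,d,r,t=cam(n); return cv2.projectPoints(np.array(P,float).reshape(-1,1,3),r,t,K,d)[0].reshape(-1,2)
            ~~~^^^
  File "h.py", line 5, in cam
    c=bot.camera_info(n); K=np.array([[c['fx'],0,c['cx']],[0,c['fy'],c['cy']],[0,0,1]]); return K,c['dist'],c['rvec'],c['tvec']
ValueError: time passes only in moves, steps and waits
```

```bash
python3 -m crank '[{"hand":1,"dx":-245,"dy":0,"dz":386,"yaw":0.1605},{"hand":1,"dx":-245,"dy":0,"dz":386,"yaw":0.1605},{"hand":1,"dx":-245,"dy":0,"dz":386,"yaw":0.1605},{"hand":1,"dx":-245,"dy":0,"dz":386,"yaw":0.1605},{"hand":1,"dx":-245,"dy":0,"dz":386,"yaw":0.1605},{"hand":1,"dx":-245,"dy":0,"dz":386,"yaw":0.1605},{"hand":1,"dx":-245,"dy":0,"dz":386,"yaw":0.1605},{"hand":1,"dx":-245,"dy":0,"dz":386,"yaw":0.1605},{"hand":1,"dx":-245,"dy":0,"dz":386,"yaw":0.1605},{"hand":1,"dx":-245,"dy":0,"dz":386,"yaw":0.1605},{"hand":1,"dx":-245,"dy":0,"dz":386,"yaw":0.1605},{"hand":1,"dx":-245,"dy":0,"dz":386,"yaw":0.1605}]' 40
cat > st.py <<'E'
import sys
from h import *
o=bot.observe(); q=wsaw(P0,o['position'])[0]; print('t',round(o['clock'],2),'saw',(q*1000).round(1),'yaw err',round(o['tool_rot'][2]+np.pi/2-P0[2],4),o['tool_rot'].round(3))
f=wsaw([0,0,P0[2]],o['force'])[0]; print('force saw',f.round(2),'w',o['grip_width'])
if len(sys.argv)>3:
    T=sw(P0,np.array(sys.argv[1:4],float)/1000)[0]; R=Ro.from_euler('xyz',o['tool_rot']).as_matrix()
    print('need dx,dy,dz',(R.T@(T-o['position'])*1000).round(1),'yaw',-( -np.pi/2+P0[2]-o['tool_rot'][2]))
E
python3 st.py 85 59 200
```

```text
clock: 1.1
position: [0.4851, -0.2433, 0.2311]
tool_rot: [-1.569, 0.003, -1.426]
force: [0.3, 1.7, -0.3]
grip_width: -0.0003
t 1.1 saw [ -59.5 -281.8  231.1] yaw err 0.0088 [-1.569  0.003 -1.426]
force saw [ 0.51  1.68 -0.27] w -0.00028690686969608665
need dx,dy,dz [-339.4   32.3  147.4] yaw 0.008819143605281354
```

```bash
python3 -m crank '[{"hand":1,"dx":-339,"dy":25,"dz":130,"yaw":0.009},{"hand":1,"dx":-339,"dy":25,"dz":130,"yaw":0.009},{"hand":1,"dx":-339,"dy":25,"dz":130,"yaw":0.009},{"hand":1,"dx":-339,"dy":25,"dz":130,"yaw":0.009},{"hand":1,"dx":-339,"dy":25,"dz":130,"yaw":0.009},{"hand":1,"dx":-339,"dy":25,"dz":130,"yaw":0.009},{"hand":1,"dx":-339,"dy":25,"dz":130,"yaw":0.009},{"hand":1,"dx":-339,"dy":25,"dz":130,"yaw":0.009},{"hand":1,"dx":-339,"dy":25,"dz":130,"yaw":0.009},{"hand":1,"dx":-339,"dy":25,"dz":130,"yaw":0.009},{"hand":1,"dx":-339,"dy":25,"dz":130,"yaw":0.009}]'
python3 st.py 64 59 102
```

```text
clock: 2.02
position: [0.5627, 0.1049, 0.2057]
tool_rot: [-1.572, 0.0, -1.44]
force: [0.6, -0.9, 0.1]
grip_width: 0.0005
t 2.02 saw [ 64.7  52.6 205.7] yaw err -0.0058 [-1.572  0.    -1.44 ]
force saw [ 0.48 -0.93  0.08] w 0.0005199949427028092
need dx,dy,dz [ -6.4 103.7  -0.7] yaw -0.005849206530489148
```

```bash
python3 -m crank '[{"hand":1,"dx":-4,"dy":30,"dz":0,"yaw":0},{"hand":1,"dx":-4,"dy":60,"dz":0,"yaw":0},{"hand":1,"dx":-4,"dy":85,"dz":0,"yaw":0},{"hand":1,"dx":-4,"dy":100,"dz":0,"yaw":0},{"hand":1,"dx":-4,"dy":103,"dz":0,"yaw":0},{"hand":1,"dx":-4,"dy":103,"dz":0,"yaw":0}]'
python3 st.py 64 59 102; python3 - <<'E'
from h import *
t=bot.grab_frame('top')[:,:,::-1].copy();s=bot.grab_frame('side')[:,:,::-1].copy()
crop(s,200,170,300,270,6,'pics/s1.png');crop(t,180,165,280,265,6,'pics/t1.png')
E
```

```text
clock: 2.52
position: [0.5621, 0.1058, 0.1028]
tool_rot: [-1.572, -0.001, -1.445]
force: [-0.2, 0.8, -0.1]
grip_width: 0.0002
t 2.52 saw [ 64.3  53.6 102.8] yaw err -0.0101 [-1.572e+00 -1.000e-03 -1.445e+00]
force saw [-0.09  0.8  -0.06] w 0.00016983861044416143
need dx,dy,dz [-5.4  0.8 -0.3] yaw -0.010136712454403174
```

View pics/s1.png

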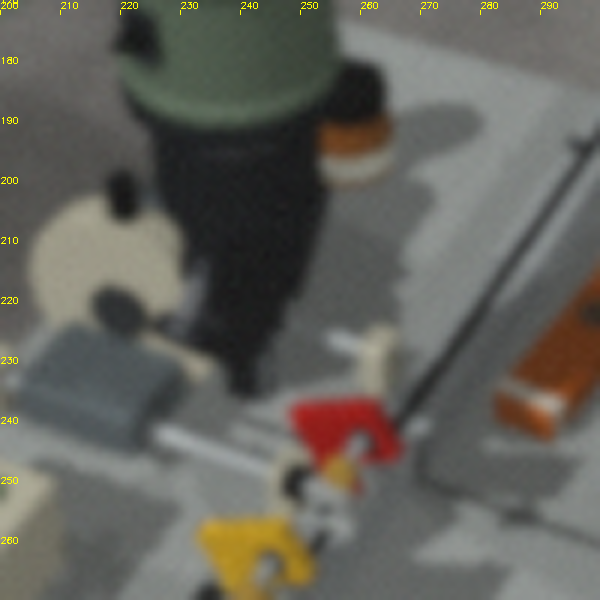

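View pics/t1.png

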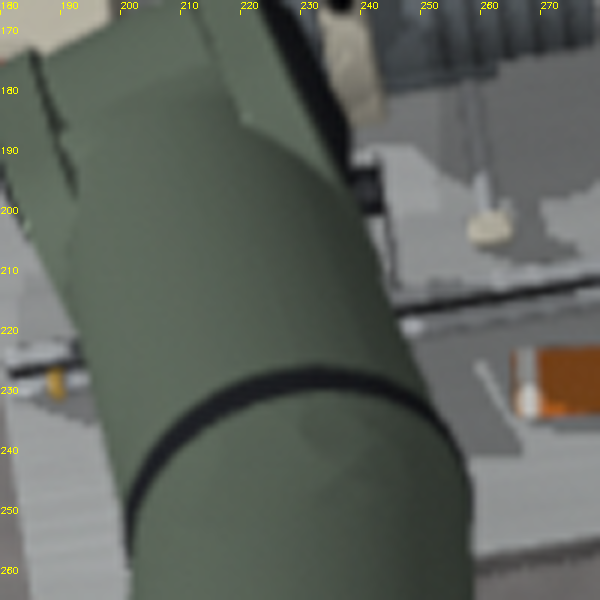

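```bash
python3 -c "
from h import *
print(proj('side',bot.observe()['position']))"; python3 -m crank '[{"hand":1,"dx":-5,"dy":0,"dz":-4},{"hand":1,"dx":-5,"dy":0,"dz":-10},{"hand":1,"dx":-5,"dy":0,"dz":-16},{"hand":1,"dx":-5,"dy":0,"dz":-22},{"hand":1,"dx":-5,"dy":0,"dz":-28},{"hand":1,"dx":-5,"dy":0,"dz":-34},{"hand":1,"dx":-5,"dy":0,"dz":-40},{"hand":1,"dx":-5,"dy":0,"dz":-46}]'
python3 st.py
```

```text
[[242.08238064 234.75308204]]
t 2.62 saw [ 65.3  54.1 104.3] yaw err -0.0098 [-1.57  -0.    -1.444]
force saw [ 0.88 -0.2   0.13] w 0.0004420394399215665$[0]: bad value
```

```bash
python3 -m crank '[{"hand":1,"dx":-5,"dy":1,"dz":-4,"yaw":0},{"hand":1,"dx":-5,"dy":1,"dz":-10,"yaw":0},{"hand":1,"dx":-5,"dy":1,"dz":-16,"yaw":0},{"hand":1,"dx":-5,"dy":1,"dz":-22,"yaw":0},{"hand":1,"dx":-5,"dy":1,"dz":-28,"yaw":0},{"hand":1,"dx":-5,"dy":1,"dz":-34,"yaw":0},{"hand":1,"dx":-5,"dy":1,"dz":-40,"yaw":0},{"hand":1,"dx":-5,"dy":1,"dz":-46,"yaw":0}]'
python3 st.py;  python3 - <<'E'
from h import *
s=bot.grab_frame('side')[:,:,::-1].copy()
crop(s,200,170,300,270,6,'pics/s2.png')
E
```

```text
clock: 3.28
position: [0.5156, 0.1059, 0.1024]
tool_rot: [-1.571, -0.0, -1.444]
force: [0.5, 0.4, -0.9]
grip_width: -0.0002
t 3.28 saw [ 18.2  60.  102.4] yaw err -0.0092 [-1.571 -0.    -1.444]
force saw [ 0.57  0.37 -0.85] w -0.0002346522970594635
```

View pics/s2.png

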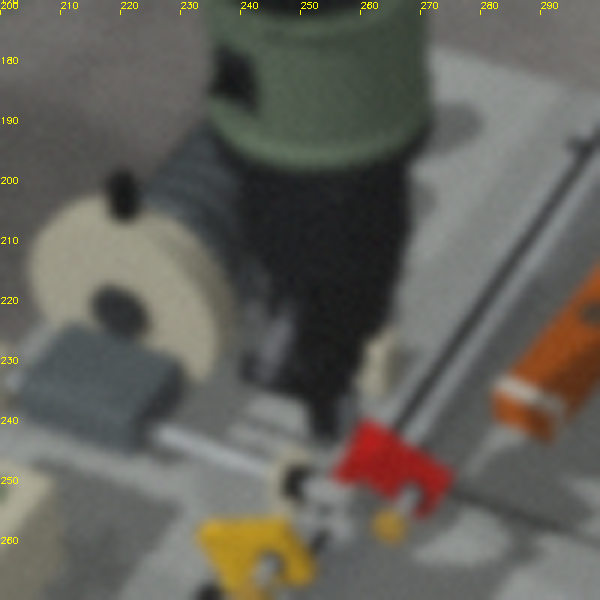

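```bash
python3 -m crank '[{"hand":1,"dx":0,"dy":0,"dz":-5,"yaw":0},{"hand":1,"dx":0,"dy":0,"dz":-10,"yaw":0},{"hand":1,"dx":0,"dy":0,"dz":-15,"yaw":0},{"hand":1,"dx":0,"dy":0,"dz":-20,"yaw":0},{"hand":1,"dx":0,"dy":0,"dz":-24,"yaw":0},{"hand":1,"dx":0,"dy":0,"dz":-24,"yaw":0},{"hand":1,"dx":0,"dy":0,"dz":-18,"yaw":0},{"hand":1,"dx":0,"dy":-35,"dz":-18,"yaw":0},{"hand":1,"dx":0,"dy":-35,"dz":-46,"yaw":0},{"hand":1,"dx":0,"dy":-35,"dz":-46,"yaw":0}]'
python3 st.py;  python3 - <<'E'
from h import *
s=bot.grab_frame('side')[:,:,::-1].copy()
crop(s,200,170,300,270,6,'pics/s3.png')
E
```

```text
clock: 4.17
position: [0.4686, 0.0999, 0.1382]
tool_rot: [-1.571, -0.0, -1.444]
force: [1.1, 0.0, -0.3]
grip_width: -0.0001
t 4.17 saw [-29.1  60.4 138.2] yaw err -0.009 [-1.571 -0.    -1.444]
force saw [ 1.13 -0.11 -0.28] w -0.00013275164873641457
```

View pics/s3.png

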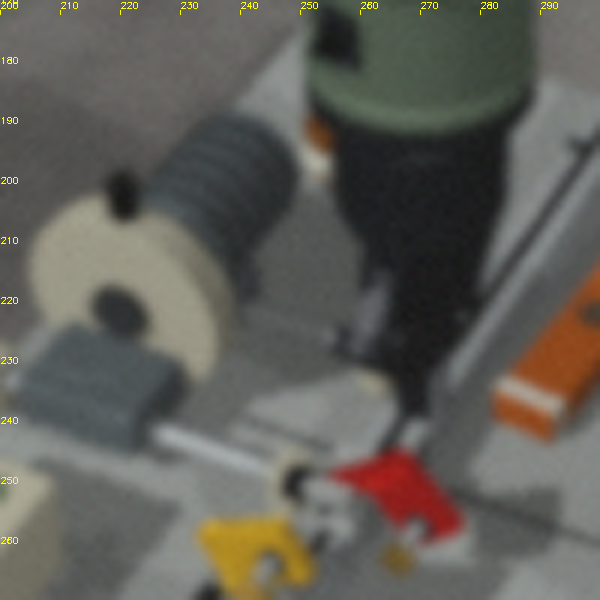

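```bash
python3 -m crank '[{"hand":1,"dx":0,"dy":20,"dz":0,"yaw":0},{"hand":1,"dx":0,"dy":30,"dz":0,"yaw":0},{"hand":1,"dx":0,"dy":38,"dz":0,"yaw":0},{"hand":1,"dx":0,"dy":44,"dz":0,"yaw":0},{"hand":1,"dx":0,"dy":50,"dz":0,"yaw":0},{"hand":1,"dx":0,"dy":55,"dz":0,"yaw":0},{"hand":1,"dx":0,"dy":59,"dz":0,"yaw":0},{"hand":1,"dx":0,"dy":61,"dz":0,"yaw":0},{"hand":1,"dx":0,"dy":61,"dz":0,"yaw":0}]'
python3 st.py
```

```text
clock: 4.97
position: [0.4709, 0.1003, 0.0758]
tool_rot: [-1.571, -0.0, -1.444]
force: [0.1, -0.1, 0.1]
grip_width: 0.0001
t 4.97 saw [-26.8  60.5  75.8] yaw err -0.0091 [-1.571 -0.    -1.444]
force saw [ 0.07 -0.16  0.11] w 6.483143058466793e-05
```

```bash
python3 -m crank '[{"hand":1,"dx":0,"dy":1,"dz":0,"yaw":0},{"hand":1,"dx":0,"dy":1,"dz":0,"yaw":0},{"hand":1,"dx":0,"dy":2,"dz":0,"yaw":0},{"hand":1,"dx":0,"dy":2,"dz":0,"yaw":0}]'
python3 st.py;python3 - <<'E'
from h import *
s=bot.grab_frame('side')[:,:,::-1].copy()
crop(s,200,170,300,270,6,'pics/s4.png')
E
```

```text
clock: 5.3
position: [0.4709, 0.1003, 0.0747]
tool_rot: [-1.57, 0.0, -1.444]
force: [-2.2, -1.4, 10.6]
grip_width: -0.0002
t 5.3 saw [-26.8  60.5  74.7] yaw err -0.0092 [-1.57   0.    -1.444]
force saw [-2.33 -1.06 10.64] w -0.0002444537785170318
```

View pics/s4.png

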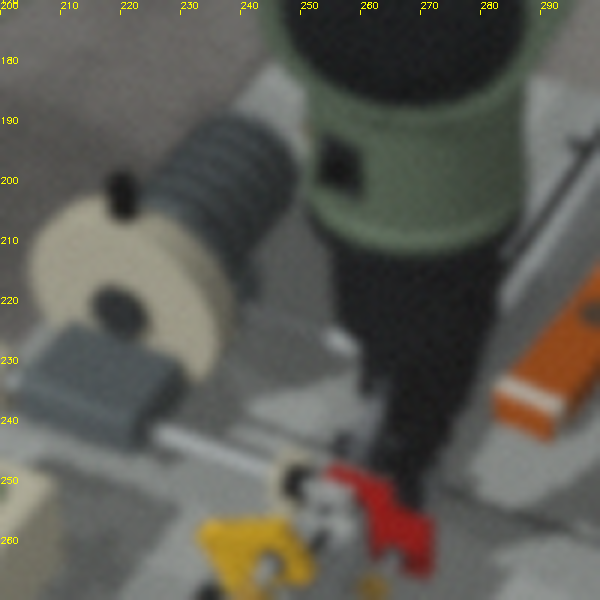

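```bash
python3 -m crank '[{"hand":1,"dx":0,"dy":-30,"dz":0,"yaw":0},{"hand":1,"dx":0,"dy":-65,"dz":0,"yaw":0},{"hand":1,"dx":40,"dy":-65,"dz":-10,"yaw":0},{"hand":1,"dx":80,"dy":-65,"dz":-25,"yaw":0},{"hand":1,"dx":120,"dy":-65,"dz":-40,"yaw":0},{"hand":1,"dx":160,"dy":-65,"dz":-55,"yaw":0},{"hand":1,"dx":200,"dy":-65,"dz":-68,"yaw":0},{"hand":1,"dx":240,"dy":-65,"dz":-70,"yaw":0},{"hand":1,"dx":240,"dy":-65,"dz":-70,"yaw":0},{"hand":1,"dx":240,"dy":-65,"dz":-70,"yaw":0}]'
python3 st.py -95 -180 27;python3 - <<'E'
from h import *
s=bot.grab_frame('side')[:,:,::-1].copy();cv2.imwrite('pics/s5r.png',s)
t=bot.grab_frame('top')[:,:,::-1].copy();cv2.imwrite('pics/t5r.png',t)
crop(s,210,190,310,290,6,'pics/s5.png');crop(t,180,190,280,260,8,'pics/t5.png')
E
```

```text
clock: 6.18
position: [0.4314, -0.1492, 0.1394]
tool_rot: [-1.57, -0.001, -1.448]
force: [0.7, -0.3, -0.5]
grip_width: 0.0001
t 6.18 saw [ -99.9 -181.3  139.4] yaw err -0.0139 [-1.570e+00 -1.000e-03 -1.448e+00]
force saw [ 0.67 -0.37 -0.52] w 9.371558654640878e-05
need dx,dy,dz [ -1.5 112.4   4.8] yaw -0.013883564553713645
```

View pics/s5.png

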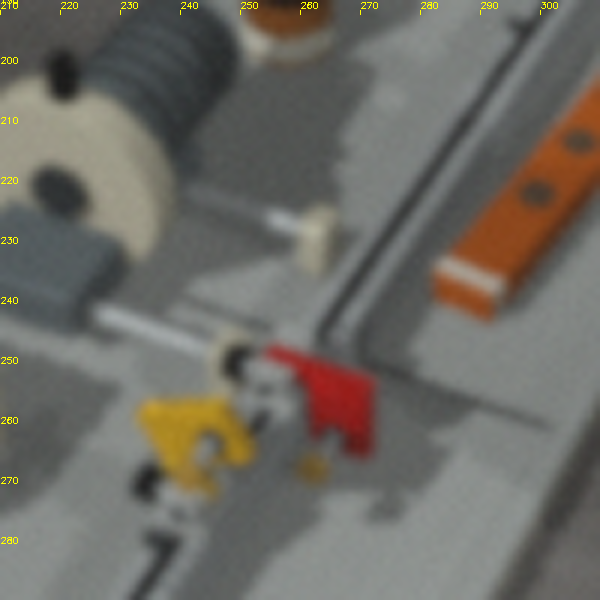

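View pics/t5.png

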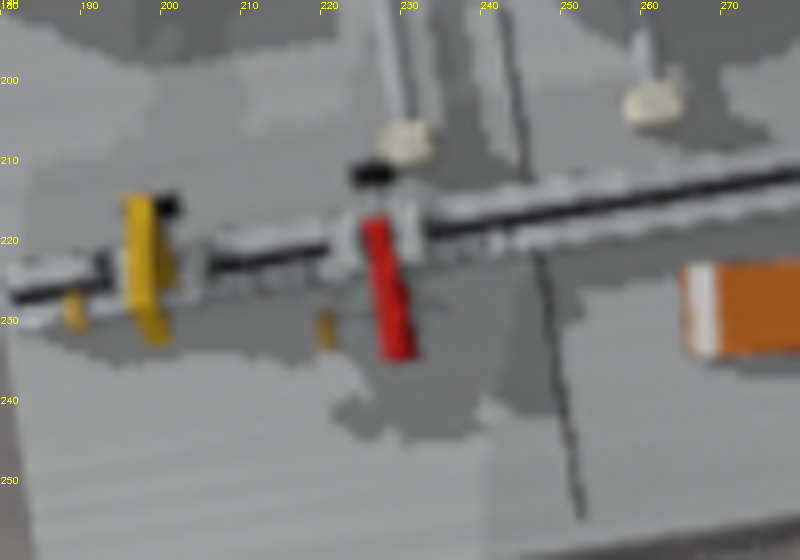

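```bash
python3 -m crank '[{"hand":1,"dx":0,"dy":40,"dz":3,"yaw":-0.012},{"hand":1,"dx":0,"dy":80,"dz":3,"yaw":-0.012},{"hand":1,"dx":0,"dy":105,"dz":3,"yaw":-0.012},{"hand":1,"dx":0,"dy":112,"dz":3,"yaw":-0.012},{"hand":1,"dx":0,"dy":112,"dz":10,"yaw":-0.012},{"hand":1,"dx":0,"dy":112,"dz":18,"yaw":-0.012},{"hand":1,"dx":0,"dy":112,"dz":24,"yaw":-0.012},{"hand":1,"dx":0,"dy":112,"dz":28,"yaw":-0.012},{"hand":1,"dx":0,"dy":112,"dz":32,"yaw":-0.012},{"hand":1,"dx":0,"dy":112,"dz":36,"yaw":-0.012},{"hand":1,"dx":0,"dy":112,"dz":40,"yaw":-0.012},{"hand":1,"dx":0,"dy":112,"dz":40,"yaw":-0.012}]'
python3 st.py -47 -180 27
```

```text
clock: 7.28
position: [0.4723, -0.1415, 0.0276]
tool_rot: [-1.57, -0.0, -1.431]
force: [-0.1, -0.5, 0.8]
grip_width: 0.0003
t 7.28 saw [ -58.3 -179.3   27.6] yaw err 0.003 [-1.57  -0.    -1.431]
force saw [-0.13 -0.45  0.79] w 0.00025698845957552085
need dx,dy,dz [ 0.8  0.6 11.3] yaw 0.0030438496217302102
```

```bash
python3 -m crank '[{"hand":1,"dx":0,"dy":0,"dz":2,"yaw":0},{"hand":1,"dx":0,"dy":0,"dz":4,"yaw":0},{"hand":1,"dx":0,"dy":0,"dz":6,"yaw":0},{"hand":1,"dx":0,"dy":0,"dz":8,"yaw":0},{"hand":1,"dx":0,"dy":0,"dz":9,"yaw":0},{"hand":1,"dx":0,"dy":0,"dz":9,"yaw":0}]'
python3 st.py -47 -180 27;python3 - <<'E'
from h import *
s=bot.grab_frame('side')[:,:,::-1].copy();cv2.imwrite('pics/s6r.png',s)
t=bot.grab_frame('top')[:,:,::-1].copy();cv2.imwrite('pics/t6r.png',t)
crop(s,260,170,360,270,6,'pics/s6.png');crop(t,250,190,350,260,8,'pics/t6.png')
E
```

```text
clock: 7.78
position: [0.4805, -0.1403, 0.0273]
tool_rot: [-1.571, -0.0, -1.432]
force: [-0.2, -0.8, 1.3]
grip_width: 0.0002
t 7.78 saw [ -50.  -179.2   27.3] yaw err 0.003 [-1.571 -0.    -1.432]
force saw [-0.35 -0.77  1.28] w 0.00017323231564075553
need dx,dy,dz [0.8 0.3 3. ] yaw 0.002974837746121839
```

View pics/s6.png

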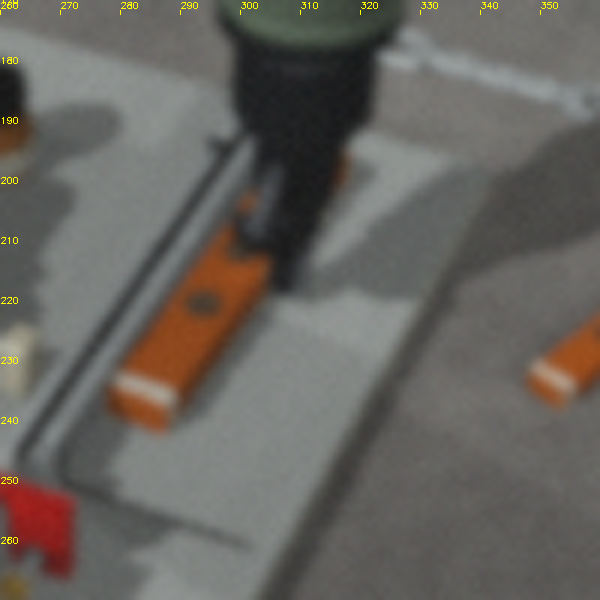

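View pics/t6.png

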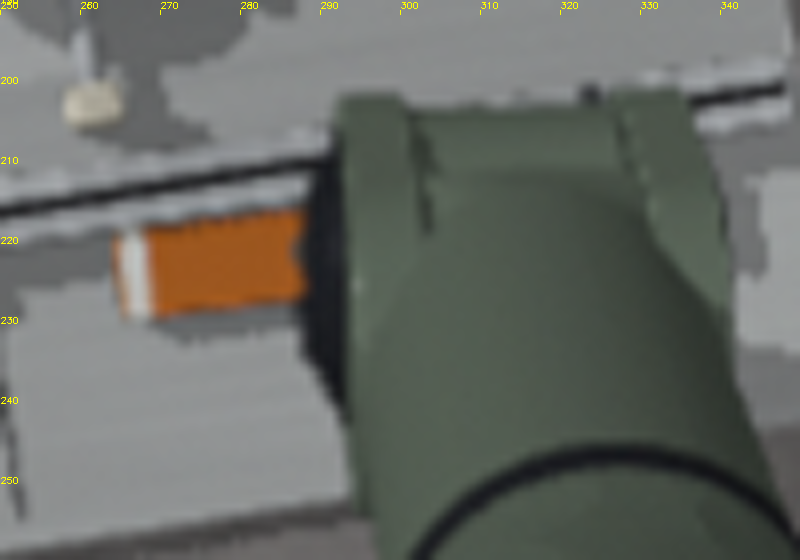

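Bar is close to parallel with the fence (band at top 266,224); it can keep going in.

```bash
python3 -m crank '[{"hand":1,"dx":0,"dy":0,"dz":1,"yaw":0},{"hand":1,"dx":0,"dy":0,"dz":2,"yaw":0},{"hand":1,"dx":0,"dy":0,"dz":2,"yaw":0}]'|grep force
python3 st.py -47 -180 27
python3 -m crank '[{"hand":1,"dx":0,"dy":0,"dz":0.5,"yaw":0},{"hand":1,"dx":0,"dy":0,"dz":1,"yaw":0},{"hand":1,"dx":0,"dy":0,"dz":1,"yaw":0}]'|grep force
python3 st.py -47 -180 27
```

```text
force: [-1.0, -0.7, 0.7]
t 8.13 saw [ -48.2 -179.2   27.3] yaw err 0.003 [-1.571  0.    -1.432]
force saw [-1.12 -0.53  0.73] w -5.229726591716205e-06
need dx,dy,dz [0.8 0.3 1.2] yaw 0.002972654040794387
force: [-1.7, -0.5, 1.2]
t 8.38 saw [ -47.2 -179.2   27.3] yaw err 0.0029 [-1.571 -0.    -1.432]
force saw [-1.79 -0.22  1.2 ] w -8.8282479500746e-05
need dx,dy,dz [0.8 0.3 0.2] yaw 0.002879330493831711
```

```bash
for i in 1 2; do python3 -m crank '[{"hand":1,"dx":0,"dy":0,"dz":0.5,"yaw":0},{"hand":1,"dx":0,"dy":0,"dz":1,"yaw":0},{"hand":1,"dx":0,"dy":0,"dz":1,"yaw":0}]'>/dev/null
python3 st.py; done
```

```text
t 8.63 saw [ -46.2 -179.2   27.3] yaw err 0.003 [-1.571 -0.    -1.432]
force saw [-2.08 -1.4  -0.  ] w -0.00013276158374179878
t 8.88 saw [ -45.2 -179.2   27.3] yaw err 0.003 [-1.571  0.    -1.431]
force saw [-0.39 -0.66  0.03] w 8.305291821995907e-05
```

```bash
for i in 1 2; do python3 -m crank '[{"hand":1,"dx":0,"dy":0,"dz":0.5,"yaw":0},{"hand":1,"dx":0,"dy":0,"dz":1,"yaw":0},{"hand":1,"dx":0,"dy":0,"dz":1,"yaw":0}]'>/dev/null
python3 st.py; done
python3 - <<'E'
from h import *
s=bot.grab_frame('side')[:,:,::-1].copy();cv2.imwrite('pics/s7r.png',s)
crop(s,260,170,360,270,6,'pics/s7.png')
E
```

```text
t 9.13 saw [ -44.2 -179.1   27.3] yaw err 0.003 [-1.571  0.    -1.431]
force saw [-1.08  0.19 -0.24] w -0.0003565460654529751
t 9.38 saw [ -44.2 -179.1   27.2] yaw err 0.0027 [-1.573  0.    -1.432]
force saw [-6.97 -0.84  3.09] w -1.020479760748269e-06
```

View pics/s7.png

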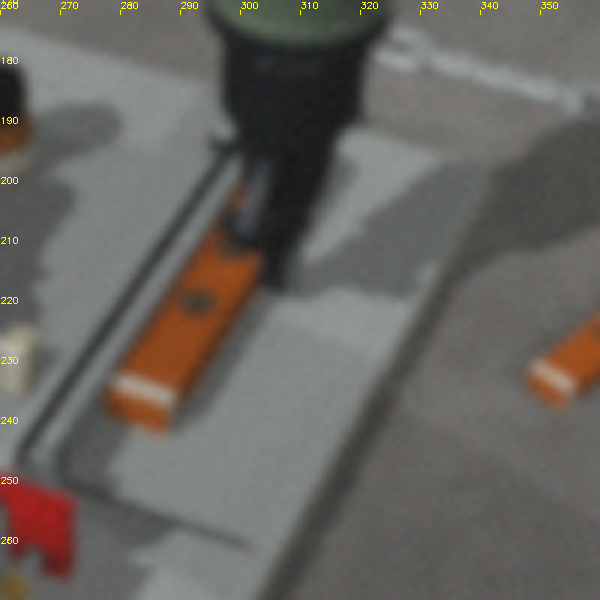

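```bash
python3 -m crank '[{"hand":1,"dx":0,"dy":0,"dz":-8,"yaw":0},{"hand":1,"dx":0,"dy":0,"dz":-16,"yaw":0},{"hand":1,"dx":-30,"dy":0,"dz":-16,"yaw":0},{"hand":1,"dx":-65,"dy":0,"dz":-16,"yaw":0},{"hand":1,"dx":-95,"dy":0,"dz":-16,"yaw":0},{"hand":1,"dx":-95,"dy":0,"dz":-16,"yaw":0},{"hand":1,"dx":-95,"dy":0,"dz":-14,"yaw":0}]'>/dev/null
python3 st.py; python3 - <<'E'
from h import *
s=bot.grab_frame('side')[:,:,::-1].copy();cv2.imwrite('pics/s8r.png',s)
t=bot.grab_frame('top')[:,:,::-1].copy();cv2.imwrite('pics/t8r.png',t)
crop(s,260,170,360,270,6,'pics/s8.png');crop(t,250,190,350,260,8,'pics/t8.png')
E
```

```text
t 10.02 saw [-58.  -82.8  27.4] yaw err 0.0062 [-1.571  0.    -1.428]
force saw [ 0.5  -0.72 -1.53] w -0.00038540141124861644
```

View pics/s8.png

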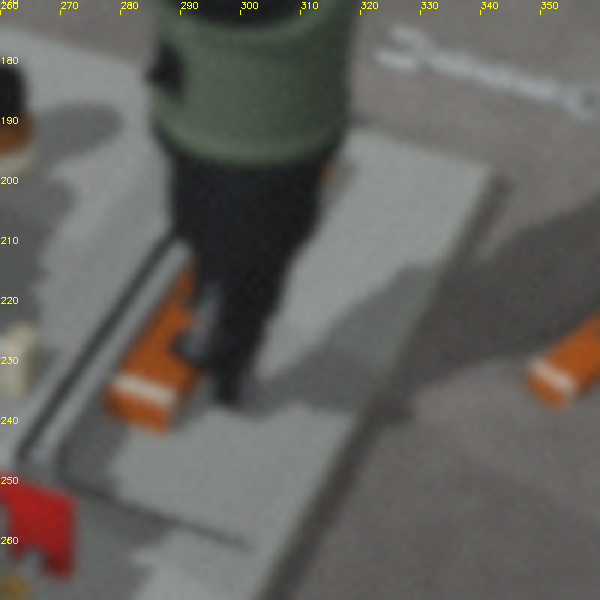

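View pics/t8.png

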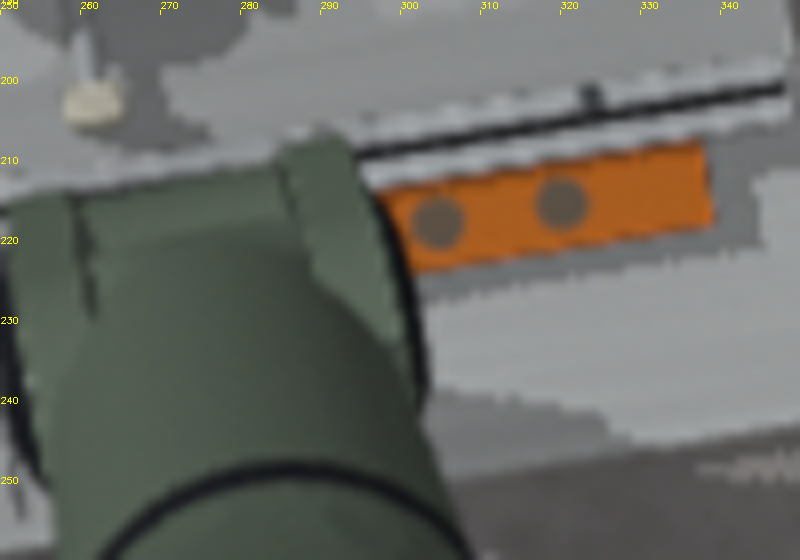

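```bash
python3 -m crank '[{"hand":1,"dx":0,"dy":0,"dz":4,"yaw":0},{"hand":1,"dx":0,"dy":0,"dz":8,"yaw":0},{"hand":1,"dx":0,"dy":0,"dz":11,"yaw":0},{"hand":1,"dx":0,"dy":0,"dz":12,"yaw":0},{"hand":1,"dx":0,"dy":0,"dz":12,"yaw":0}]'>/dev/null
python3 st.py
python3 -m crank '[{"hand":1,"dx":0,"dy":0,"dz":1,"yaw":0},{"hand":1,"dx":0,"dy":0,"dz":1.5,"yaw":0},{"hand":1,"dx":0,"dy":0,"dz":1.5,"yaw":0}]'>/dev/null
python3 st.py;python3 -m crank '[{"hand":1,"dx":0,"dy":0,"dz":0.5,"yaw":0},{"hand":1,"dx":0,"dy":0,"dz":1,"yaw":0},{"hand":1,"dx":0,"dy":0,"dz":1,"yaw":0}]'>/dev/null
python3 st.py
```

```text
t 10.53 saw [-45.3 -84.5  27.3] yaw err 0.0024 [-1.571  0.    -1.432]
force saw [ 0.38  0.3  -0.41] w 0.0003023060354449047
t 10.78 saw [-44.5 -84.3  27.2] yaw err 0.0028 [-1.572 -0.    -1.432]
force saw [-1.96 -0.12 -0.14] w 0.00025465792448096084
t 11.03 saw [-44.5 -84.3  27.1] yaw err 0.0027 [-1.574 -0.    -1.432]
force saw [-7.81 -0.31  4.4 ] w -1.9915637463277343e-05
```

```bash
python3 -c "
from h import *
print(wsaw(P0,onz('top',[[337.5,208],[339,218]],.042)), wsaw(P0,onz('top',[[388,225]],.0)))"
python3 -m crank '[{"hand":1,"dx":0,"dy":0,"dz":-10,"yaw":0},{"hand":1,"dx":0,"dy":-10,"dz":-20,"yaw":0},{"hand":1,"dx":40,"dy":-30,"dz":-20,"yaw":0},{"hand":1,"dx":80,"dy":-30,"dz":-20,"yaw":0},{"hand":1,"dx":120,"dy":-30,"dz":-20,"yaw":0},{"hand":1,"dx":160,"dy":-30,"dz":-20,"yaw":0},{"hand":1,"dx":200,"dy":-30,"dz":-20,"yaw":0},{"hand":1,"dx":240,"dy":-30,"dz":-20,"yaw":0},{"hand":1,"dx":250,"dy":-30,"dz":-10,"yaw":0},{"hand":1,"dx":250,"dy":-30,"dz":10,"yaw":0},{"hand":1,"dx":250,"dy":-30,"dz":25,"yaw":0},{"hand":1,"dx":250,"dy":-30,"dz":25,"yaw":0}]'>/dev/null
python3 st.py -17 -334 28
```

```text
[[-0.00222234 -0.29206832  0.042     ]
 [-0.03458868 -0.29154012  0.042     ]] [[-0.08099838 -0.45550619  0.        ]]
t 12.03 saw [ -14.7 -333.4   57.2] yaw err 0.0043 [-1.568  0.    -1.43 ]
force saw [1.07 0.75 0.47] w 0.000333821542098549
need dx,dy,dz [ 0.5 29.2 -2.3] yaw 0.004348752304161874
```

```bash
python3 -m crank '[{"hand":1,"dx":0,"dy":10,"dz":-2,"yaw":0},{"hand":1,"dx":0,"dy":28,"dz":-2,"yaw":0},{"hand":1,"dx":-8,"dy":28,"dz":-2,"yaw":0},{"hand":1,"dx":-14,"dy":28,"dz":-2,"yaw":0},{"hand":1,"dx":-19,"dy":28,"dz":-2,"yaw":0},{"hand":1,"dx":-19,"dy":28,"dz":-2,"yaw":0}]'>/dev/null
python3 st.py -17 -307 28
python3 - <<'E'
from h import *
s=bot.grab_frame('side')[:,:,::-1].copy();cv2.imwrite('pics/s9r.png',s)
t=bot.grab_frame('top')[:,:,::-1].copy();cv2.imwrite('pics/t9r.png',t)
crop(s,260,170,360,270,6,'pics/s9.png');crop(t,250,190,350,260,8,'pics/t9.png')
E
```

```text
t 12.53 saw [ -19.1 -313.6   30. ] yaw err 0.0044 [-1.57  0.   -1.43]
force saw [-0.06 -0.65 -0.01] w 0.00012856209735602272
need dx,dy,dz [-6.6  2.   2.1] yaw 0.004422469798858186
```

View pics/s9.png

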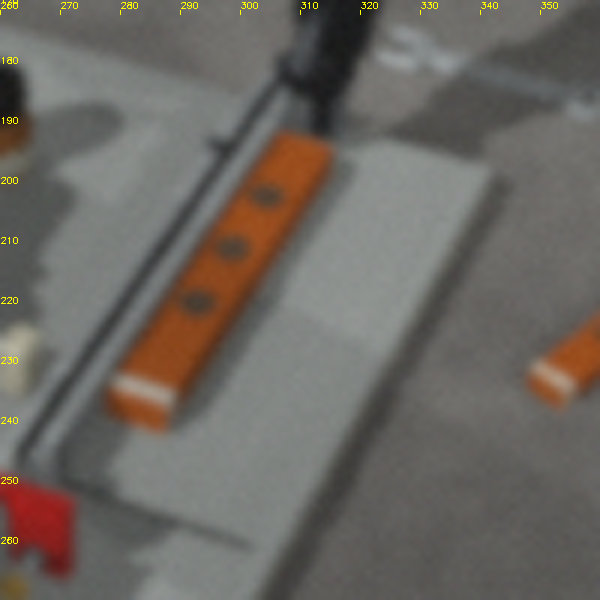

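View pics/t9.png

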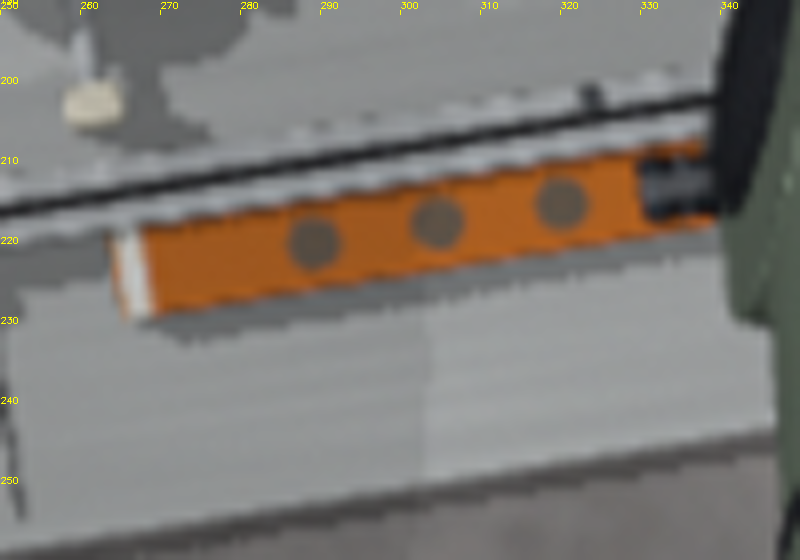

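```bash
python3 -m crank '[{"hand":1,"dx":-5,"dy":2,"dz":2,"yaw":0},{"hand":1,"dx":-12,"dy":2,"dz":2,"yaw":0},{"hand":1,"dx":-20,"dy":2,"dz":2,"yaw":0},{"hand":1,"dx":-28,"dy":2,"dz":2,"yaw":0},{"hand":1,"dx":-36,"dy":2,"dz":2,"yaw":0},{"hand":1,"dx":-44,"dy":2,"dz":2,"yaw":0},{"hand":1,"dx":-52,"dy":2,"dz":2,"yaw":0},{"hand":1,"dx":-58,"dy":2,"dz":2,"yaw":0},{"hand":1,"dx":-64,"dy":2,"dz":2,"yaw":0},{"hand":1,"dx":-67,"dy":2,"dz":2,"yaw":0},{"hand":1,"dx":-68,"dy":2,"dz":2,"yaw":0},{"hand":1,"dx":-68,"dy":2,"dz":2,"yaw":0}]'>/dev/null
python3 st.py -17 -237 28
python3 - <<'E'
from h import *
s=bot.grab_frame('side')[:,:,::-1].copy();cv2.imwrite('pics/s10r.png',s)
t=bot.grab_frame('top')[:,:,::-1].copy();cv2.imwrite('pics/t10r.png',t)
crop(s,240,180,340,280,6,'pics/s10.png');crop(t,215,190,315,260,8,'pics/t10.png')
E
```

```text
t 13.63 saw [ -17.6 -246.9   27.3] yaw err 0.0031 [-1.571  0.    -1.431]
force saw [-0.68 -0.03 -0.11] w -0.00010919034933023235
need dx,dy,dz [-9.9 -0.7  0.6] yaw 0.0030931917812053733
```

View pics/s10.png

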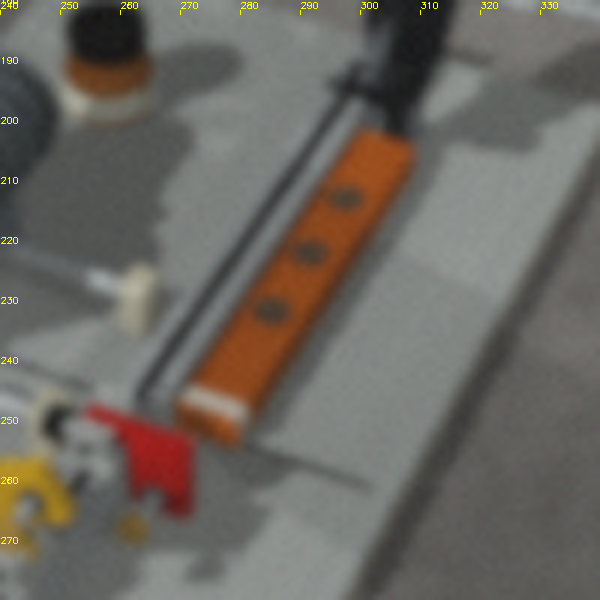

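View pics/t10.png

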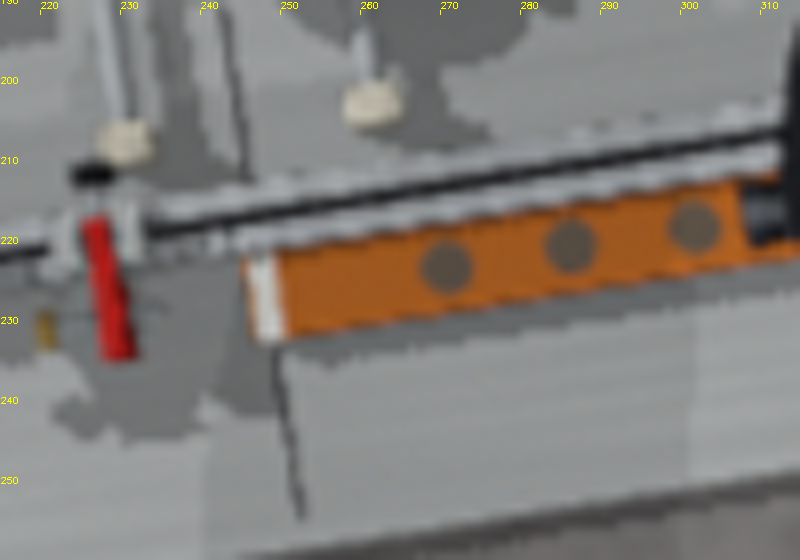

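```bash
python3 -m crank '[{"hand":1,"dx":-3,"dy":0,"dz":0,"yaw":0},{"hand":1,"dx":-6,"dy":0,"dz":0,"yaw":0},{"hand":1,"dx":-9,"dy":0,"dz":0,"yaw":0},{"hand":1,"dx":-10,"dy":0,"dz":0,"yaw":0},{"hand":1,"dx":-10,"dy":0,"dz":0,"yaw":0}]'>/dev/null
python3 st.py
python3 - <<'E'
from h import *
t=np.mean([cv2.imread('pics/t10r.png').astype(float),cv2.imread('pics/t5r.png').astype(float)],axis=0)
T=[bot.grab_frame('top')[:,:,::-1].astype(float) for _ in range(3)]
a=np.mean(T,axis=0); cv2.imwrite('pics/t11r.png',a)
a=np.clip((a-40)*1.6,0,255).astype(np.uint8)
crop(a,216,205,256,240,20,'pics/t11.png')
for y in(.0,.01,.02,.025,.03,.04,.05,.054): print(y,proj('top',sw(P0,[-.018,y,.037])).round(1), proj('top',sw(P0,[-.018,y,.042])).round(1))
E
```

```text
t 14.15 saw [ -17.6 -236.6   27.3] yaw err 0.0034 [-1.571  0.    -1.431]
force saw [-0.01  0.14  0.63] w 0.0002585598334901708
0.0 [[248. 227.]] [[247.9 226.9]]
0.01 [[244.9 227.5]] [[244.8 227.4]]
0.02 [[241.8 227.9]] [[241.6 227.9]]
0.025 [[240.2 228.2]] [[240.1 228.1]]
0.03 [[238.7 228.4]] [[238.5 228.4]]
0.04 [[235.6 228.9]] [[235.4 228.8]]
0.05 [[232.5 229.4]] [[232.3 229.3]]
0.054 [[231.2 229.6]] [[231.1 229.5]][ WARN:0@4.452] global loadsave.cpp:1063 imwrite_ Unsupported depth image for selected encoder is fallbacked to CV_8U.
```

View pics/t11.png

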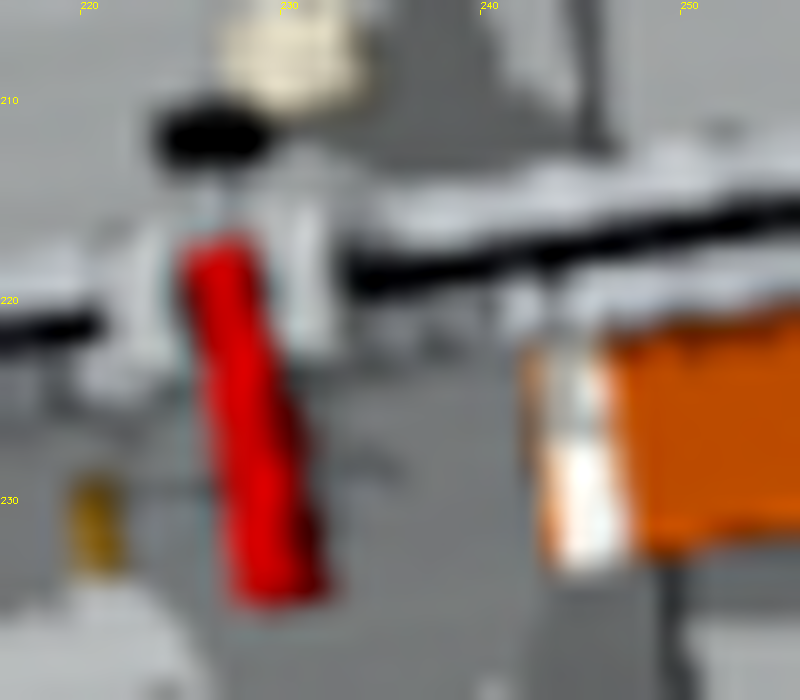

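```bash
python3 -m crank '[{"hand":1,"dx":-3,"dy":0,"dz":0,"yaw":0},{"hand":1,"dx":-6,"dy":0,"dz":0,"yaw":0},{"hand":1,"dx":-9,"dy":0,"dz":0,"yaw":0},{"hand":1,"dx":-11,"dy":0,"dz":0,"yaw":0},{"hand":1,"dx":-12,"dy":0,"dz":0,"yaw":0},{"hand":1,"dx":-12,"dy":0,"dz":0,"yaw":0}]'>/dev/null
python3 st.py
python3 - <<'E'
from h import *
T=[bot.grab_frame('top')[:,:,::-1].astype(float) for _ in range(3)]
a=np.mean(T,axis=0)
a=np.clip((a-40)*1.6,0,255).astype(np.uint8)
crop(a,216,205,256,240,20,'pics/t12.png')
E
```

```text
t 14.8 saw [ -17.7 -224.7   27.3] yaw err 0.0034 [-1.571  0.    -1.431]
force saw [ 0.47 -0.45  0.78] w 0.00013885979993665117
```

View pics/t12.png

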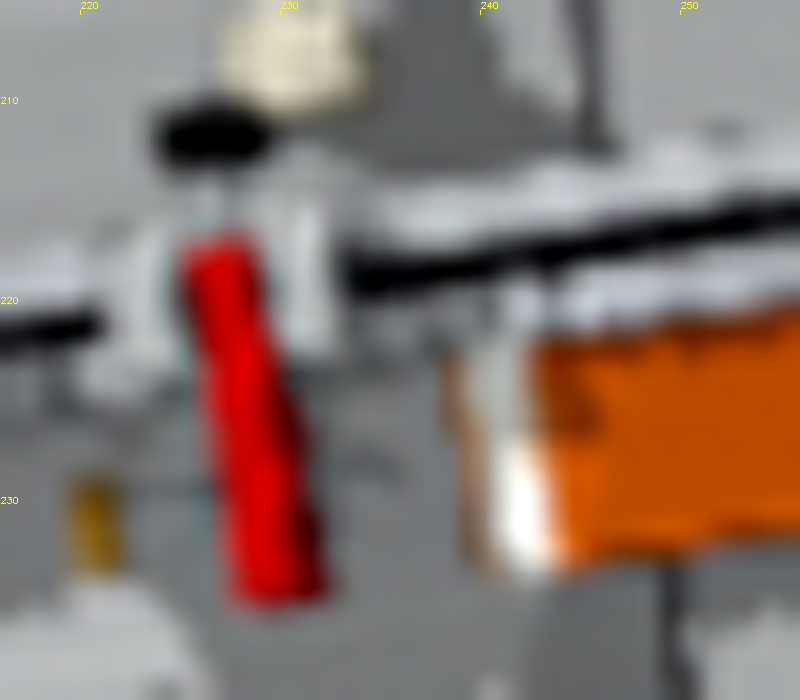

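```bash
python3 -m crank '[{"hand":1,"dx":-1.5,"dy":0,"dz":0,"yaw":0},{"hand":1,"dx":-3,"dy":0,"dz":0,"yaw":0},{"hand":1,"dx":-4,"dy":0,"dz":0,"yaw":0},{"hand":1,"dx":-4,"dy":0,"dz":0,"yaw":0}]'>/dev/null
python3 st.py
python3 -m crank '[{"hand":1,"dx":-0.5,"dy":0,"dz":0,"yaw":0},{"hand":1,"dx":-1,"dy":0,"dz":0,"yaw":0},{"hand":1,"dx":-1,"dy":0,"dz":0,"yaw":0}]'>/dev/null
python3 st.py
```

```text
t 15.28 saw [ -17.6 -220.8   27.3] yaw err 0.0032 [-1.571  0.    -1.431]
force saw [ 0.01 -0.44 -0.51] w -4.918232479014855e-05
t 15.53 saw [ -17.7 -220.1   27.3] yaw err 0.003 [-1.571 -0.    -1.432]
force saw [ 0.58 -0.78  0.01] w -0.00019195420805055079
```

```bash
python3 -m crank '[{"hand":1,"dx":-0.4,"dy":0,"dz":0,"yaw":0},{"hand":1,"dx":-0.8,"dy":0,"dz":0,"yaw":0},{"hand":1,"dx":-0.8,"dy":0,"dz":0,"yaw":0}]'>/dev/null
python3 st.py
```

```text
t 15.78 saw [ -17.7 -219.2   27.3] yaw err 0.003 [-1.571  0.    -1.431]
force saw [ 0.43 -1.86 -0.16] w -0.00023700836391607062
```

```bash
python3 -m crank '[{"hand":1,"dx":-0.4,"dy":0,"dz":0,"yaw":0},{"hand":1,"dx":-0.8,"dy":0,"dz":0,"yaw":0},{"hand":1,"dx":-0.8,"dy":0,"dz":0,"yaw":0}]'>/dev/null
python3 st.py
```

```text
t 16.03 saw [ -17.7 -218.4   27.3] yaw err 0.003 [-1.571  0.    -1.431]
force saw [ 0.19 -0.67  0.08] w -0.00022254582651936002
```

```bash
python3 -m crank '[{"hand":1,"dx":-0.4,"dy":0,"dz":0,"yaw":0},{"hand":1,"dx":-0.8,"dy":0,"dz":0,"yaw":0},{"hand":1,"dx":-0.8,"dy":0,"dz":0,"yaw":0}]'>/dev/null
python3 st.py
```

```text
t 16.28 saw [ -17.7 -217.6   27.3] yaw err 0.003 [-1.571  0.    -1.431]
force saw [-0.37 -0.1   0.97] w 7.923593246679755e-05
```

```bash
python3 -m crank '[{"hand":1,"dx":-0.4,"dy":0,"dz":0,"yaw":0},{"hand":1,"dx":-0.8,"dy":0,"dz":0,"yaw":0},{"hand":1,"dx":-0.8,"dy":0,"dz":0,"yaw":0}]'>/dev/null
python3 st.py
```

```text
t 16.53 saw [ -17.7 -216.8   27.3] yaw err 0.003 [-1.571  0.    -1.431]
force saw [ 0.41 -1.25  0.05] w 0.00018879134042288623
```

```bash
python3 -m crank '[{"hand":1,"dx":-0.3,"dy":0,"dz":0,"yaw":0},{"hand":1,"dx":-0.6,"dy":0,"dz":0,"yaw":0},{"hand":1,"dx":-0.6,"dy":0,"dz":0,"yaw":0}]'>/dev/null
python3 st.py
python3 - <<'E'
from h import *
T=[bot.grab_frame('top')[:,:,::-1].astype(float) for _ in range(3)]
a=np.mean(T,axis=0)
a=np.clip((a-40)*1.6,0,255).astype(np.uint8)
crop(a,216,205,256,240,20,'pics/t13.png')
E
```

```text
t 16.78 saw [ -17.7 -216.2   27.3] yaw err 0.003 [-1.571 -0.    -1.431]
force saw [-0.27 -1.04  0.43] w 0.00011208426241420941
```

View pics/t13.png

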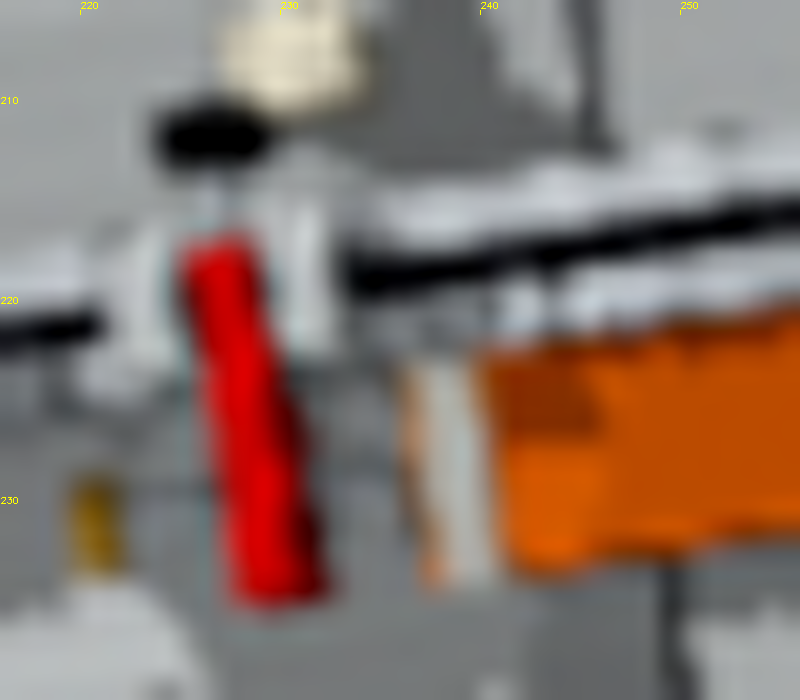

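Bar end at px ~236.5, nearly at the screw (~236). Continuing in small steps.

```bash
python3 -m crank '[{"hand":1,"dx":-0.3,"dy":0,"dz":0,"yaw":0},{"hand":1,"dx":-0.6,"dy":0,"dz":0,"yaw":0},{"hand":1,"dx":-0.6,"dy":0,"dz":0,"yaw":0}]'>/dev/null
python3 st.py
```

```text
t 17.18 saw [ -17.7 -215.7   27.3] yaw err 0.0029 [-1.571  0.    -1.432]
force saw [-0.02 -0.72 -0.56] w 0.00031591596808905293
```

```bash
python3 -m crank '[{"hand":1,"dx":-0.3,"dy":0,"dz":0,"yaw":0},{"hand":1,"dx":-0.5,"dy":0,"dz":0,"yaw":0},{"hand":1,"dx":-0.5,"dy":0,"dz":0,"yaw":0}]'>/dev/null
python3 st.py
```

```text
t 17.43 saw [ -17.7 -215.1   27.3] yaw err 0.003 [-1.571  0.    -1.432]
force saw [-0.23 -0.51 -0.07] w 5.307810381324981e-05
```

```bash
python3 -m crank '[{"hand":1,"dx":-0.3,"dy":0,"dz":0,"yaw":0},{"hand":1,"dx":-0.5,"dy":0,"dz":0,"yaw":0},{"hand":1,"dx":-0.5,"dy":0,"dz":0,"yaw":0}]'>/dev/null
python3 st.py
```

```text
t 17.68 saw [ -17.7 -214.6   27.3] yaw err 0.003 [-1.571  0.    -1.432]
force saw [ 0.78 -0.55 -0.48] w 8.789578376364194e-05
```

```bash
python3 -m crank '[{"hand":1,"dx":-0.3,"dy":0,"dz":0,"yaw":0},{"hand":1,"dx":-0.5,"dy":0,"dz":0,"yaw":0},{"hand":1,"dx":-0.5,"dy":0,"dz":0,"yaw":0}]'>/dev/null
python3 st.py
```

```text
t 17.93 saw [ -17.7 -214.1   27.3] yaw err 0.003 [-1.571  0.    -1.431]
force saw [ 0.42 -1.44 -0.13] w -4.541347456104672e-05
```

```bash
python3 -m crank '[{"hand":1,"dx":-0.3,"dy":0,"dz":0,"yaw":0},{"hand":1,"dx":-0.5,"dy":0,"dz":0,"yaw":0},{"hand":1,"dx":-0.5,"dy":0,"dz":0,"yaw":0}]'>/dev/null
python3 st.py
```

```text
t 18.18 saw [ -17.7 -213.6   27.3] yaw err 0.003 [-1.571  0.    -1.431]
force saw [ 0.39 -1.5  -0.54] w 3.2096078668375454e-06
```

```bash
python3 -m crank '[{"hand":1,"dx":-0.3,"dy":0,"dz":0,"yaw":0},{"hand":1,"dx":-0.5,"dy":0,"dz":0,"yaw":0},{"hand":1,"dx":-0.5,"dy":0,"dz":0,"yaw":0}]'>/dev/null
python3 st.py
```

```text
t 18.43 saw [ -17.7 -213.1   27.3] yaw err 0.003 [-1.571  0.    -1.431]
force saw [ 0.28 -1.43  1.31] w -0.00016216433361738243
```

```bash
python3 -m crank '[{"hand":1,"dx":-0.3,"dy":0,"dz":0,"yaw":0},{"hand":1,"dx":-0.5,"dy":0,"dz":0,"yaw":0},{"hand":1,"dx":-0.5,"dy":0,"dz":0,"yaw":0}]'>/dev/null
python3 st.py
```

```text
t 18.68 saw [ -17.7 -212.6   27.3] yaw err 0.003 [-1.571  0.    -1.432]
force saw [-0.01 -1.5  -0.45] w -0.00012891518905567225
```

```bash
python3 -m crank '[{"hand":1,"dx":-0.3,"dy":0,"dz":0,"yaw":0},{"hand":1,"dx":-0.5,"dy":0,"dz":0,"yaw":0},{"hand":1,"dx":-0.5,"dy":0,"dz":0,"yaw":0}]'>/dev/null
python3 st.py
```

```text
t 18.93 saw [ -17.7 -212.3   27.3] yaw err 0.0029 [-1.571 -0.    -1.432]
force saw [ 0.03 -2.49 -1.05] w 1.289262152949027e-05
```

```bash
python3 -m crank '[{"hand":1,"dx":-0.1,"dy":0,"dz":0,"yaw":0},{"hand":1,"dx":-0.2,"dy":0,"dz":0,"yaw":0},{"hand":1,"dx":-0.2,"dy":0,"dz":0,"yaw":0}]'>/dev/null
python3 st.py
```

```text
t 19.18 saw [ -17.7 -212.2   27.3] yaw err 0.0027 [-1.571 -0.    -1.432]
force saw [ 0.01 -4.7  -0.45] w 6.373086801585977e-05
```

```bash
python3 -m crank '[{"hand":1,"dx":-0.1,"dy":0,"dz":0,"yaw":0},{"hand":1,"dx":-0.1,"dy":0,"dz":0,"yaw":0}]'>/dev/null
python3 st.py;python3 -m crank '[{"hand":1,"dx":0,"dy":0,"dz":0,"yaw":0},{"hand":1,"dx":0,"dy":0,"dz":0,"yaw":0}]'>/dev/null
python3 st.py
```

```text
t 19.35 saw [ -17.7 -212.2   27.3] yaw err 0.0028 [-1.571 -0.    -1.432]
force saw [-0.18 -5.03 -1.4 ] w 7.279168485931045e-05
t 19.52 saw [ -17.7 -212.2   27.3] yaw err 0.0027 [-1.571 -0.    -1.432]
force saw [ 0.28 -5.44 -1.28] w -7.216953102061651e-05
```

```bash
python3 -m crank '[{"hand":1,"dx":-0.1,"dy":0,"dz":0,"yaw":0},{"hand":1,"dx":-0.1,"dy":0,"dz":0,"yaw":0},{"hand":1,"dx":-0.1,"dy":0,"dz":0,"yaw":0}]'>/dev/null
python3 st.py;python3 -m crank '[{"hand":1,"dx":0,"dy":0,"dz":0,"yaw":0},{"hand":1,"dx":0,"dy":0,"dz":0,"yaw":0},{"hand":1,"dx":0,"dy":0,"dz":0,"yaw":0}]'>/dev/null
python3 st.py
python3 - <<'E'
from h import *
T=[bot.grab_frame('top')[:,:,::-1].astype(float) for _ in range(2)]
a=np.mean(T,axis=0)
cv2.imwrite('pics/t14r.png',a.astype(np.uint8))
crop(a.astype(np.uint8),190,195,330,255,5,'pics/t14.png')
s=bot.grab_frame('side')[:,:,::-1].copy();crop(s,240,180,320,280,6,'pics/s14.png')
E
python3 st.py
```

```text
t 19.77 saw [ -17.7 -212.2   27.3] yaw err 0.0027 [-1.571 -0.    -1.432]
force saw [ 0.32 -5.68 -0.03] w 0.0001860595853133295
t 20.02 saw [ -17.7 -212.1   27.3] yaw err 0.0027 [-1.571 -0.    -1.432]
force saw [ 0.62 -3.95 -0.78] w 0.0003405624209210208
t 20.17 saw [ -17.7 -212.1   27.3] yaw err 0.0027 [-1.571 -0.    -1.432]
force saw [ 0.42 -6.17 -0.08] w 9.37402660683042e-05
```

View pics/t14.png

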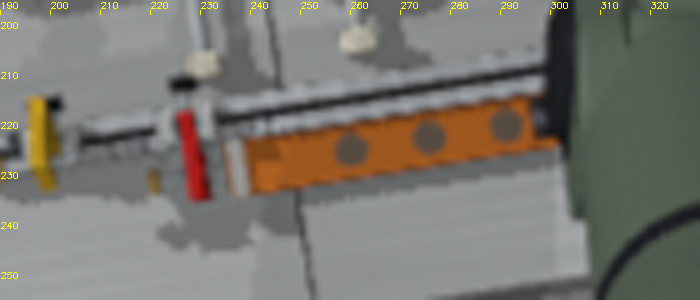

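View pics/s14.png

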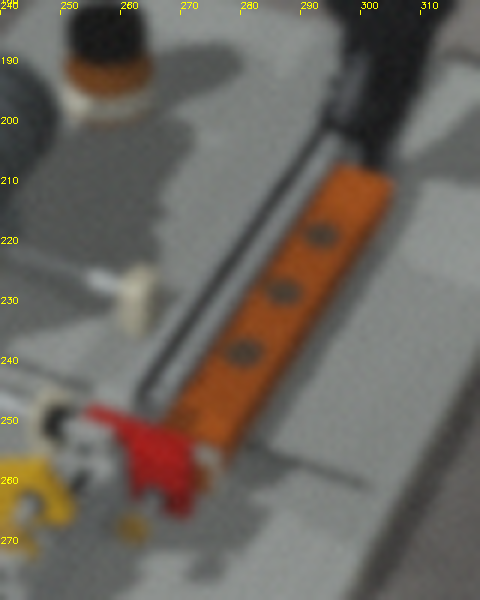

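```bash
python3 -m crank '[{"hand":1,"dx":5,"dy":0,"dz":0,"yaw":0},{"hand":1,"dx":15,"dy":0,"dz":0,"yaw":0},{"hand":1,"dx":15,"dy":0,"dz":-25,"yaw":0},{"hand":1,"dx":15,"dy":0,"dz":-45,"yaw":0},{"hand":1,"dx":-15,"dy":0,"dz":-45,"yaw":0},{"hand":1,"dx":-47,"dy":0,"dz":-45,"yaw":0},{"hand":1,"dx":-47,"dy":0,"dz":-40,"yaw":0},{"hand":1,"dx":-47,"dy":0,"dz":-34,"yaw":0},{"hand":1,"dx":-47,"dy":0,"dz":-30,"yaw":0},{"hand":1,"dx":-47,"dy":0,"dz":-29,"yaw":0},{"hand":1,"dx":-47,"dy":0,"dz":-29,"yaw":0}]'>/dev/null
python3 st.py
```

```text
t 21.08 saw [ -46.6 -165.8   27.2] yaw err 0.0019 [-1.571 -0.    -1.433]
force saw [-0.12 -0.22  0.15] w 0.00039789432453248637
```

```bash
python3 -m crank '[{"hand":1,"dx":0,"dy":0,"dz":1,"yaw":0},{"hand":1,"dx":0,"dy":0,"dz":1.5,"yaw":0},{"hand":1,"dx":0,"dy":0,"dz":1.5,"yaw":0}]'>/dev/null
python3 st.py
python3 -m crank '[{"hand":1,"dx":0,"dy":0,"dz":0.5,"yaw":0},{"hand":1,"dx":0,"dy":0,"dz":1,"yaw":0},{"hand":1,"dx":0,"dy":0,"dz":1,"yaw":0}]'>/dev/null
python3 st.py
```

```text
t 21.33 saw [ -45.5 -165.2   27.3] yaw err 0.0024 [-1.571 -0.    -1.432]
force saw [-0.27 -0.05  0.61] w -0.00011840559807576123
t 21.58 saw [ -44.3 -164.9   27.3] yaw err 0.0029 [-1.571  0.    -1.432]
force saw [0.26 0.68 0.93] w -8.658531197283449e-05
```

```bash
python3 -m crank '[{"hand":1,"dx":0,"dy":0,"dz":0.3,"yaw":0},{"hand":1,"dx":0,"dy":0,"dz":0.5,"yaw":0},{"hand":1,"dx":0,"dy":0,"dz":0.5,"yaw":0}]'>/dev/null
python3 st.py
```

```text
t 21.83 saw [ -44.2 -164.9   27.3] yaw err 0.0029 [-1.571  0.    -1.432]
force saw [-2.53 -0.12  1.49] w 0.00015621875476636764
```

```bash
python3 -m crank '[{"hand":1,"dx":0,"dy":0,"dz":-8,"yaw":0},{"hand":1,"dx":-20,"dy":0,"dz":-16,"yaw":0},{"hand":1,"dx":-60,"dy":0,"dz":-16,"yaw":0},{"hand":1,"dx":-100,"dy":0,"dz":-16,"yaw":0},{"hand":1,"dx":-140,"dy":0,"dz":-16,"yaw":0},{"hand":1,"dx":-155,"dy":0,"dz":-16,"yaw":0},{"hand":1,"dx":-155,"dy":0,"dz":-10,"yaw":0},{"hand":1,"dx":-155,"dy":0,"dz":-5,"yaw":0},{"hand":1,"dx":-155,"dy":0,"dz":-3,"yaw":0},{"hand":1,"dx":-155,"dy":0,"dz":-2,"yaw":0},{"hand":1,"dx":-155,"dy":0,"dz":-2,"yaw":0}]'>/dev/null
python3 st.py
```

```text
t 22.75 saw [-46.2 -11.   27.3] yaw err 0.001 [-1.571 -0.    -1.434]
force saw [0.52 0.29 0.62] w -0.00046094635059363686
```

```bash
python3 -m crank '[{"hand":1,"dx":0,"dy":0,"dz":0.7,"yaw":0},{"hand":1,"dx":0,"dy":0,"dz":1,"yaw":0},{"hand":1,"dx":0,"dy":0,"dz":1,"yaw":0}]'>/dev/null
python3 st.py
python3 -m crank '[{"hand":1,"dx":0,"dy":0,"dz":0.4,"yaw":0},{"hand":1,"dx":0,"dy":0,"dz":0.6,"yaw":0},{"hand":1,"dx":0,"dy":0,"dz":0.6,"yaw":0}]'>/dev/null
python3 st.py
```

```text
t 23.0 saw [-45.4 -10.2  27.3] yaw err 0.0023 [-1.571 -0.    -1.432]
force saw [-0.79  0.52 -0.05] w 0.0002550128862387949
t 23.25 saw [-44.8  -9.9  27.3] yaw err 0.0029 [-1.571 -0.    -1.432]
force saw [-1.08 -1.07 -0.42] w -0.0003034164115718972
```

```bash
python3 -m crank '[{"hand":1,"dx":0,"dy":0,"dz":0.3,"yaw":0},{"hand":1,"dx":0,"dy":0,"dz":0.5,"yaw":0},{"hand":1,"dx":0,"dy":0,"dz":0.5,"yaw":0}]'>/dev/null
python3 st.py
```

```text
t 23.5 saw [-44.8  -9.9  27.2] yaw err 0.003 [-1.572 -0.    -1.432]
force saw [-6.51 -0.9   3.33] w 0.0001383939025282206
```

```bash
python3 -m crank '[{"hand":1,"dx":0,"dy":0,"dz":-8,"yaw":0},{"hand":1,"dx":0,"dy":0,"dz":-18,"yaw":0},{"hand":1,"dx":40,"dy":0,"dz":-18,"yaw":0},{"hand":1,"dx":80,"dy":0,"dz":-18,"yaw":0},{"hand":1,"dx":120,"dy":0,"dz":-18,"yaw":0},{"hand":1,"dx":160,"dy":0,"dz":-18,"yaw":0},{"hand":1,"dx":200,"dy":0,"dz":-18,"yaw":0},{"hand":1,"dx":217,"dy":0,"dz":-18,"yaw":0},{"hand":1,"dx":217,"dy":0,"dz":0,"yaw":0},{"hand":1,"dx":217,"dy":0,"dz":26,"yaw":0},{"hand":1,"dx":217,"dy":0,"dz":26,"yaw":0},{"hand":1,"dx":217,"dy":0,"dz":26,"yaw":0}]'>/dev/null
python3 st.py -17.7 -214 27
```

```text
t 24.5 saw [ -17.3 -226.2   27.1] yaw err 0.0037 [-1.57   0.    -1.431]
force saw [-1.03  0.37  0.21] w 0.00042881511727581436
need dx,dy,dz [-12.2   0.1  -0.4] yaw 0.0037205413924246145
```

```bash
python3 -m crank '[{"hand":1,"dx":-6,"dy":0,"dz":0,"yaw":0},{"hand":1,"dx":-10,"dy":0,"dz":0,"yaw":0},{"hand":1,"dx":-12,"dy":0,"dz":0,"yaw":0},{"hand":1,"dx":-12,"dy":0,"dz":0,"yaw":0},{"hand":1,"dx":-12,"dy":0,"dz":0,"yaw":0}]'>/dev/null
python3 st.py; python3 -m crank '[{"hand":1,"dx":-0.5,"dy":0,"dz":0,"yaw":0},{"hand":1,"dx":-0.8,"dy":0,"dz":0,"yaw":0},{"hand":1,"dx":-0.8,"dy":0,"dz":0,"yaw":0}]'>/dev/null
python3 st.py
```

```text
t 24.92 saw [ -17.8 -214.6   27.4] yaw err 0.0033 [-1.571 -0.    -1.431]
force saw [-0.76 -0.18 -0.07] w 0.00036403507150212564
t 25.17 saw [ -17.7 -214.1   27.3] yaw err 0.0027 [-1.571 -0.    -1.432]
force saw [ 0.03 -0.63  1.38] w -0.00015764200570265348
```

```bash
python3 -m crank '[{"hand":1,"dx":-0.6,"dy":0,"dz":0,"yaw":0},{"hand":1,"dx":-1,"dy":0,"dz":0,"yaw":0},{"hand":1,"dx":-1,"dy":0,"dz":0,"yaw":0}]'>/dev/null
python3 st.py; python3 -m crank '[{"hand":1,"dx":-0.3,"dy":0,"dz":0,"yaw":0},{"hand":1,"dx":-0.5,"dy":0,"dz":0,"yaw":0},{"hand":1,"dx":-0.5,"dy":0,"dz":0,"yaw":0}]'>/dev/null
python3 st.py
```

```text
t 25.42 saw [ -17.6 -212.9   27.3] yaw err 0.003 [-1.571  0.    -1.432]
force saw [ 0.25  0.1  -0.76] w 5.204594732873728e-05
t 25.67 saw [ -17.7 -212.5   27.3] yaw err 0.0029 [-1.571  0.    -1.432]
force saw [-0.79 -0.14 -0.21] w 0.00010010665767796479
```

```bash
python3 -m crank '[{"hand":1,"dx":-0.2,"dy":0,"dz":0,"yaw":0},{"hand":1,"dx":-0.3,"dy":0,"dz":0,"yaw":0},{"hand":1,"dx":-0.3,"dy":0,"dz":0,"yaw":0}]'>/dev/null
python3 st.py
```

```text
t 25.92 saw [ -17.6 -212.4   27.3] yaw err 0.0028 [-1.571 -0.    -1.432]
force saw [ 0.48 -1.02  0.2 ] w 5.625125555177941e-05
```

```bash
python3 -m crank '[{"hand":1,"dx":-0.2,"dy":0,"dz":0,"yaw":0},{"hand":1,"dx":-0.3,"dy":0,"dz":0,"yaw":0},{"hand":1,"dx":-0.3,"dy":0,"dz":0,"yaw":0}]'>/dev/null
python3 st.py
```

```text
t 26.17 saw [ -17.6 -212.2   27.3] yaw err 0.0027 [-1.571 -0.    -1.432]
force saw [ 0.45 -4.59 -0.66] w 0.0001212630486879644
```

```bash
python3 -m crank '[{"hand":1,"dx":-0.1,"dy":0,"dz":0,"yaw":0},{"hand":1,"dx":-0.1,"dy":0,"dz":0,"yaw":0},{"hand":1,"dx":-0.1,"dy":0,"dz":0,"yaw":0},{"hand":1,"dx":-0.1,"dy":0,"dz":0,"yaw":0},{"hand":1,"dx":-0.1,"dy":0,"dz":0,"yaw":0}]'>/dev/null
python3 st.py; python3 -m crank '[{"hand":1,"dx":6,"dy":0,"dz":0,"yaw":0},{"hand":1,"dx":15,"dy":0,"dz":0,"yaw":0},{"hand":1,"dx":30,"dy":-10,"dz":-5,"yaw":0},{"hand":1,"dx":50,"dy":-40,"dz":-20,"yaw":0},{"hand":1,"dx":75,"dy":-80,"dz":-20,"yaw":0},{"hand":1,"dx":100,"dy":-120,"dz":-20,"yaw":0},{"hand":1,"dx":100,"dy":-120,"dz":-20,"yaw":0},{"hand":1,"dx":100,"dy":-120,"dz":-20,"yaw":0}]'>/dev/null
python3 st.py;python3 - <<'E'
from h import *
t=bot.grab_frame('top')[:,:,::-1].copy();crop(t,190,195,330,255,5,'pics/t15.png')
s=bot.grab_frame('side')[:,:,::-1].copy();crop(s,220,180,320,280,6,'pics/s15.png')
E
```

```text
t 26.58 saw [ -17.6 -212.2   27.3] yaw err 0.0027 [-1.571 -0.    -1.432]
force saw [ 0.08 -5.24 -1.48] w -0.0001236003046688317
t 27.25 saw [ -36.8 -315.4  150.4] yaw err -0.0004 [-1.567 -0.003 -1.435]
force saw [-0.34  0.23 -1.5 ] w 0.0003291798292876558
```

View pics/t15.png

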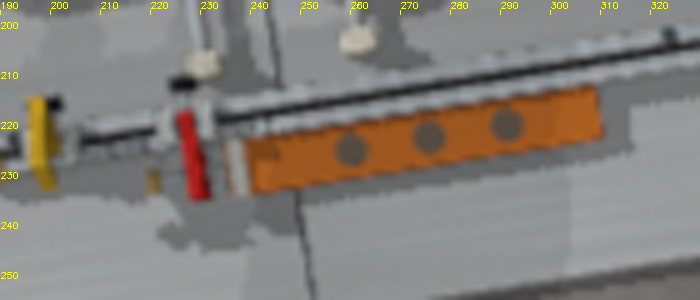

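View pics/s15.png

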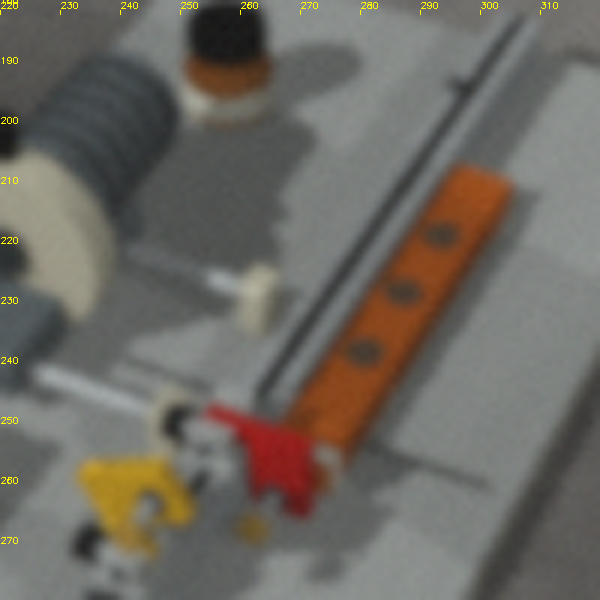

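The bar lies along the fence (top view 235–309) with its banded end at the screw. Red is down, yellow is up, and the tool is clear of everything.

```bash
python3 -c "
from workcell import bot
print(bot.job_done())"
```

```text
the job is handed in; nothing more can be done
None
```

I set the bar up and handed the job in at about 27 s. The hand-in gives no verdict, so the results below are my own checks.

- **Red stop:** I swung the flag down with closed fingers. The arm's top edge met the fingertips at z ≈ 75 mm under about 10 N, as expected when it is fully down.
- **Bar:** I pushed it sideways against the fence, then slid it along from the tail until it met the screw. I held it there for about 1 s at 4 to 6 N, measured at the wrist (readings noisy by about 1 N). The clamp slips at about 8 N.
- **Flush with the fence:** Re-pressing near the tail and near the banded end met the bar at the same positions as when I first seated it.
- **Against the screw:** A second push at the tail met resistance at the same spot (tool y ≈ -212.2 mm, about 5 N). So the bar had stayed against the screw and the stop does not seem to have moved.
- **Last pictures:** Red flag down, yellow flag up, jar unmoved, tool clear. I did not recheck the bottle, offcuts tray or wrench at the end, but the tool never went near them.

One reading disagreed. The finger position at flush was about 3 mm closer to the fence than my camera estimate of the saw's pose predicted. I went by contact rather than the cameras there.

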